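# Tighten the badge press with the click wrench

### The arm

A 6-joint arm with a two-finger parallel gripper is mounted at the origin on the work surface. World frame = base frame: x ahead of the robot, y to its left, z up, the work surface at z = 0. Lengths are in m, angles in degrees, forces in N, time in s.
With the tool pointing down it reaches from about 0.275 to 0.975 m from the base axis. Payload 8.4 kg.
Tool frame: the origin (TCP) lies on the mounting face of the last link; the fingertips stand 190 mm ahead of it and the grasp point (between the pads) lies grip_depth ahead of it (grip_depth is the distance from the TCP to the grasp point, in m); z points along the fingers, y is the direction in which the jaws open and shut (so a half turn about z gives the same grasp; the last joint's range is limited). The gripper opens to 92 mm and grips with 3 to 60 N. Pads are 20 mm wide; open, the fingers measure 128 mm over their backs; the gripper's body (75 mm by 189 mm) begins 69 mm behind the grasp point.
Start: joints at [67.242, 20.225, 93.587, -0, 66.188, -0.138], TCP at [0.24, 0.577, 0.405] pointing down, gripper open.
Joint ranges: [-150.9, 150.9], [-52.94, 120.26], [3.33, 152.33], [-74.26, 254.26], [0, 154.13], [-172.89, 172.89]. Speed limits (degrees/s): [127.2, 127.2, 159.86, 180, 180, 180].

### API

Orientations are given as a 3x3 rotation matrix whose columns are the frame's x, y, z axes.
In Python, from bench import * gives the robot as it stands. The module is installed in compiled form; this text tells all that it offers.
- The arm moves only by the tool servo_tool, never from a script. Its arguments are lists of equal length, an entry for each row: "xyz": the shift along the tool's x, y, z in mm, a list of three; "rot": the turn, a rotation vector about the tool's x, y, z in degrees, a list of three; "hand": the closure, from -1 (fully open) to 1 (shut). In form: {"xyz": [[tx, ty, tz], ...], "rot": [[wx, wy, wz], ...], "hand": [hand, ...]}. A call has 1 to 8 rows; each row is the pose to reach, as a shift and turn from the pose commanded when the call began, along the tool's axes at that moment; what a row does not reach only later rows make up. A row lasts 1/12 s, in which the tool goes at most 41.7 mm and 7.16 degrees, less where a joint would pass 70% of its speed; a pose out of reach is approached as far as the arm can. A call with a gripper value outside its range is refused whole. The fingers move at their own pace and stop on an object; "force" is the grip in N (left out, the last holds). Time passes only in rows, so rows that repeat a pose let the fingers close. It gives the time, the measured TCP pose, the force and the opening at its end, in the units of the state.
- get_obs(): the state, without advancing time (a new reading comes with each control period).
- get_image(name): name is "scene" or "top"; returns a dict with "color" (420x560x3 uint8, red, green, blue), "fov_y" (degrees; the focal length in pixels is half the picture's height over the tangent of half this angle, whatever the lens; pixels are square), "cx", "cy" (the principal point, pixels), "T" (4x4, takes a point from camera to world coordinates). Camera axes: x right, y down, z forward; pixel columns grow to the right and rows downward; lengths in m; the calibration is good to about 2 mm. A picture is of the moment at which its call begins. There is no depth.
- close_job(): hands the job in, once; it reports no verdict.
The state is a dict: "time_s": time; "joint_pos": joint angles; "joint_velocities": joint speeds; "tau": joint torques, N m; "position": TCP position; "ee_rot": TCP orientation; "contact_force": force on the tool from outside, world axes, zero at the start; "moment": the same for the moment, N m; "opening": opening from 0.0 (shut) to 1.0 (fully open).
Only numpy, scipy, OpenCV 4.12 (cv2) and the standard library are available. Lean on these libraries where they do the work, as an engineer would, in place of code of your own. Each camera call takes 0.05 s, during which the arm holds its last target.

### The job

The glued badges in the bench press need clamping: set the click wrench gently and squarely down over the cross bar of the press screw, then swing its handle clockwise (seen from above) until it breaks over with a click, and stop at once, without pushing the handle on through its free travel. Then let the handle spring straight and leave the wrench sitting on the tightened screw; do not disturb the other things on the table.

Things in the scene. Friction and masses are not known exactly. Their poses are not given: they have to be found in the camera images.
- wrench_knob (a point): Centre of the square black palm knob (34 x 34 mm, 32 mm tall, flats along x and y) on the head of the loose click wrench: the place to grasp it. 44 mm above the wrench's underside, which lies flat on the table at the start. Axes: z up, x from the head towards the handle
- wrench_socket (a point): Centre of the roof of the drive pocket in the head's underside, 24 mm below wrench_knob, same axes. The pocket opens downwards; it is 76 mm long (x), 17 mm wide (y), 20 mm deep. It fits the cross bar either way round; fully home, the head's underside lies on the bar's collar and this point is 1 mm above screw_bar
- wrench_grip (a point): Centre of the round black rubber grip (26 mm diameter, 105 mm long) of the wrench's handle, 165 mm from the knob's axis along x, 15 mm above the wrench's underside. x points outward along the handle
- wrench_handle: The handle: origin at its pivot on the head, 50 mm from the knob's axis; breaks over clockwise only, and springs straight when let go. Pushed at wrench_grip with the screw tight it stays rigid to 8 N, yields 5 mm up to about 11 N, then clicks: the force falls to about 4 N some 9 mm further on, and climbs to 11 N again at 22 mm of total give, where over-tightening begins
- screw_bar (a point): Top centre of the steel cross bar on the bench press's vertical screw, 168 mm above the table. Bar: 70 mm long (this x), 14 mm wide, 19 mm tall, standing on a 60 mm round collar, its top bevelled at 45 degrees on both long sides to a ridge. z is the screw's axis. At the start x points to the robot's right (-y) within 0.8 rad: lay the wrench handle that way
- press_screw: The press's screw with its cross bar; origin on its axis at table height, axes as screw_bar. Turns clockwise easily (about 1 N at the wrench's grip) for an unknown 0.3 to 0.7 rad, then is tight and stops; stays where it is left. The press's bridge, 38 mm below screw_bar, is 56 x 200 mm, the press's base 150 x 200 mm
- wrench: The wrench as a whole, about 0.57 kg; origin on its underside below the knob, axes as wrench_knob. Steel head 90 mm (x) x 36 mm x 28 mm tall with the knob on top; the handle reaches to 232 mm from the knob's axis. The centre of mass lies about 17 mm from the knob towards the handle
- bar_end (a point): A point on the end face of the cross bar, 35 mm from the screw's axis along screw_bar's x, 6 mm lower than screw_bar
- mug: White mug, 80 mm across, 90 mm tall, bystander; origin under its centre
- jar: Flat white jar, 64 mm across, 40 mm tall, bystander; origin under its centre
- bottle: Green bottle, 70 mm across, 220 mm tall, bystander; origin under its centre
- scissors: Scissors lying flat, about 160 mm long, 12 mm high, bystander; origin under the pivot, x towards the points
- badge_knot: Knot-shaped stiff dark badge lying flat, about 130 mm across, 7 mm thick, bystander; origin under its centre
- badge_round: Round cork badge lying flat, 110 mm across, 9 mm thick, bystander; origin under its centre
- spool: Wooden spool standing up, 36 mm across, 50 mm tall, bystander; origin under its centre

How it is judged (in metres and radians):
On the way, in this order (a step that is already met when the one before it is completed fails the run):
1. the wrench is fully home on the cross bar: head down on the collar, upright (horizontal distance between wrench_socket and screw_bar below 0.006 m and z of wrench_socket in the frame of screw_bar between -0.004 and 0.004 m and angle between the x axis of wrench_socket and the x axis of screw_bar, either way round below 0.2 rad and angle between wrench_socket's own z axis and vertical below 0.1 rad), for 0.3 s.
2. with the wrench home, the handle breaks over: its grip centre has given way 8 mm clockwise against the head (all of step 1 and y of wrench_grip in the frame of wrench_socket below -0.008 m).
At the end, for the whole second after the job is handed in: Wrench at rest, fully home on the bar (pocket roof within 4 mm of the ridge in height, 6 mm sideways, in line within 0.2 rad, upright within 0.1 rad); screw still turned in (bar end 8.5 mm or more from its start); handle sprung straight (grip within 3 mm of the head's line) (all of step 1 and y of wrench_grip in the frame of wrench_socket above -0.003 m and distance of bar_end from where it was at the start of the episode above 0.0085 m and linear speed of wrench below 0.02 m/s); the robot touches nothing.
It fails at once if over-tightened: the handle pushed on past its click, grip centre more than 22 mm clockwise from the head's line (y of wrench_grip in the frame of wrench_socket below -0.022 m).
It fails at once if the wrench rammed down or jammed on the screw (over 120 N) (contact force between wrench and press_screw above 120 N).
It fails at once if a bystander is pushed away (over 30 mm) (distance of any of mug, jar, bottle, scissors, badge_knot, badge_round, spool from where it was at the start of the episode above 0.03 m).
It also fails if it takes over 61 s, if anything falls off the work surface, if the arm or the gripper's body presses on something with over 40 N, if the wrist force passes 120 N, or if a joint passes its speed limit or range.

## Working session

There is one attempt and no reset: what is moved stays moved. The work goes in short steps, Python scripts to look and compute and a tool call to move; the robot and the scene stay as the last step left them, time stands still between calls to the robot, and variables do not carry over. Pictures are saved under pics/ and viewed, and the job is handed in when it is done.

Besides the shell and the picture viewer there is one more tool, called after "Request:" by a JSON object that holds its "name" and its "arguments". servo_tool: Moves the arm, as the interface text tells. Its arguments: {"type":"object","properties":{"xyz":{"type":"array","items":{"type":"array","items":{"type":"number"}}},"rot":{"type":"array","items":{"type":"array","items":{"type":"number"}}},"hand":{"type":"array","items":{"type":"number"}},"force":{"type":"number"}},"required":["xyz","rot","hand"]}

```bash
mkdir -p pics; python3 - <<'E'
from bench import *
import cv2
o=get_obs()
for k,v in o.items(): print(k,v)
for n in ("scene","top"):
    im=get_image(n); print(n,im["fov_y"],im["cx"],im["cy"],im["T"])
    cv2.imwrite(f"pics/{n}0.png",cv2.cvtColor(im["color"],cv2.COLOR_RGB2BGR))
E
```

```text
time_s 0.0
joint_pos [ 6.72434371e+01  2.02630271e+01  9.36290785e+01 -2.14899983e-03
  6.61882886e+01 -1.37976913e-01]
joint_velocities [ 0.05193249 -0.04836968 -0.05785157  0.02680876 -0.04105261 -0.04478489]
tau [-3.80088226e-03 -5.93858850e+01 -3.34200847e+01  6.95124222e-02
  2.36443954e-02 -8.43466660e-05]
position [0.24029068 0.57670701 0.40395761]
ee_rot [[-9.23091349e-01  3.84580421e-01 -5.11114909e-04]
 [ 3.84580759e-01  9.23090424e-01 -1.30718910e-03]
 [-3.09140555e-05 -1.40321991e-03 -9.99999015e-01]]
contact_force [ 0.35818751  0.4112956  -0.10269773]
moment [-0.03269987 -0.00715394 -0.01369637]
opening 1.0002661489286595
scene 42.662205373091254 279.00256849175 208.45018998706647 [[ 0.69313865  0.44955582 -0.56343444  1.24974842]
 [ 0.7207262  -0.42074921  0.55092999 -0.67392153]
 [ 0.01060919 -0.78795283 -0.6156442   0.96107538]
 [ 0.          0.          0.          1.        ]]
top 43.73540258268536 276.78045236256725 211.5098136222889 [[ 0.00593912 -0.98176351  0.1900135   0.21811718]
 [-0.99997856 -0.00530686  0.00383609  0.07943308]
 [-0.00275775 -0.19003221 -0.98177398  1.48964288]
 [ 0.          0.          0.          1.        ]]
```

View pics/scene0.png

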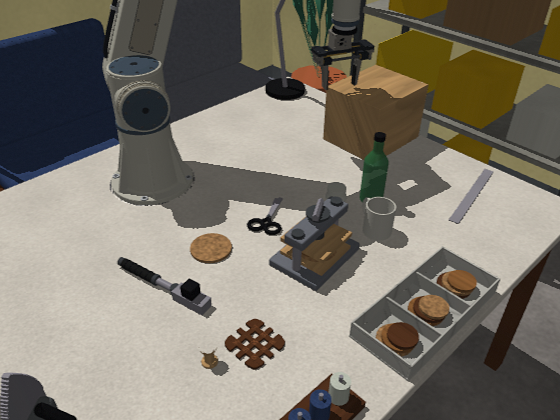

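View pics/top0.png

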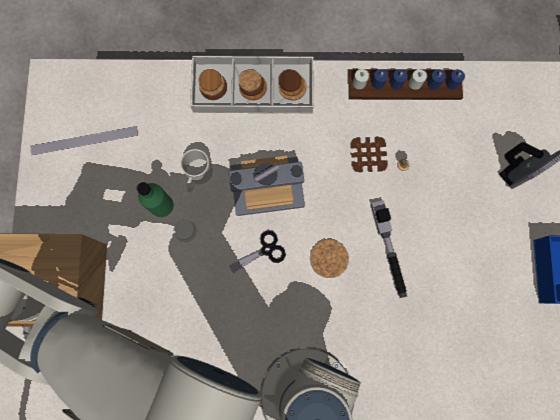

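```bash
python3 - <<'E'
import cv2,numpy as np
s=cv2.imread("pics/scene0.png");t=cv2.imread("pics/top0.png")
def z(im,x,y,w,h,f): return cv2.resize(im[y:y+h,x:x+w],None,fx=f,fy=f,interpolation=cv2.INTER_CUBIC)
cv2.imwrite("pics/z1.png",z(t,220,140,100,75,8))
cv2.imwrite("pics/z2.png",z(t,350,190,80,110,5))
cv2.imwrite("pics/z3.png",z(s,265,185,100,100,6))
cv2.imwrite("pics/z4.png",z(s,110,250,110,70,7))
E
```

```text
(no output)
```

View pics/z1.png

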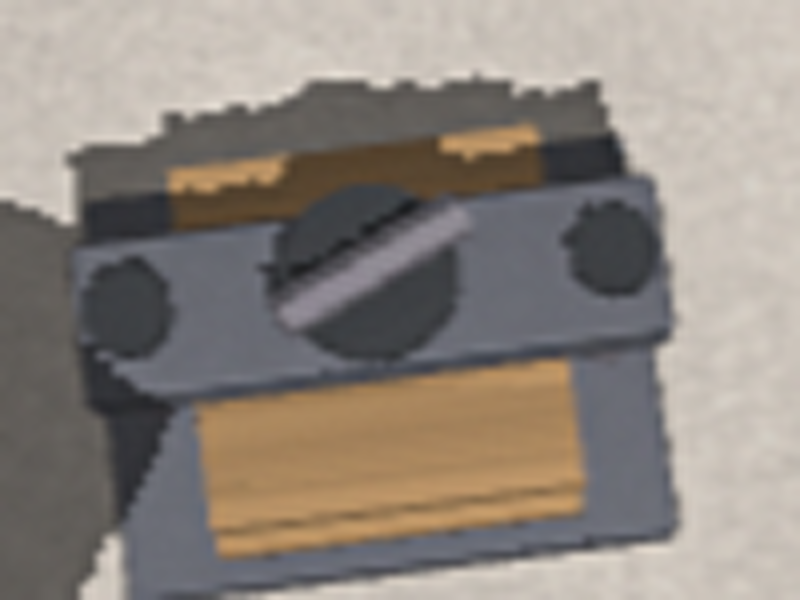

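View pics/z2.png

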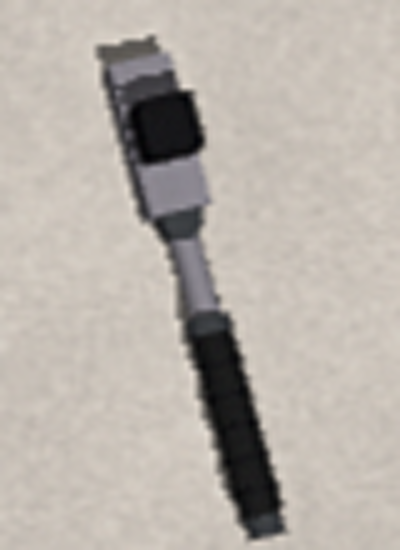

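View pics/z3.png

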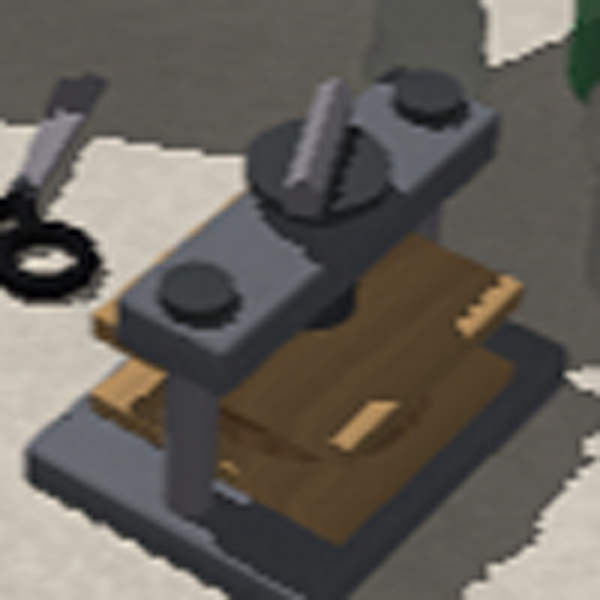

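View pics/z4.png

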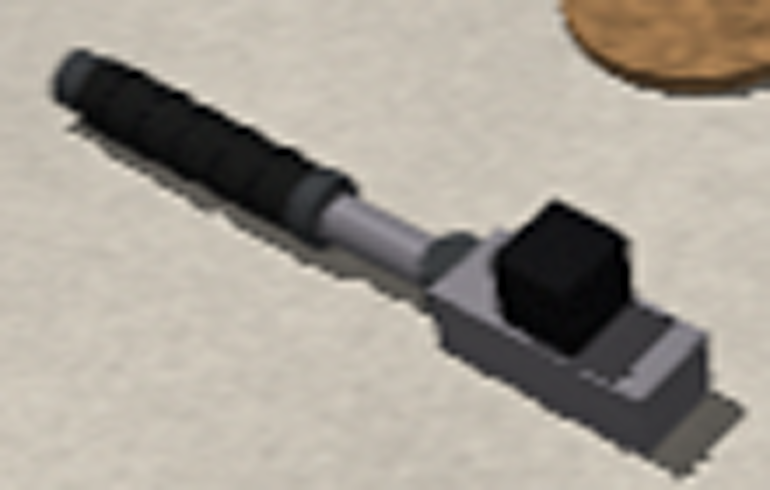

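```bash
cat > h.py <<'E'
from bench import *
import cv2,numpy as np
from scipy.optimize import least_squares
def K(im):
    f=im["color"].shape[0]/2/np.tan(np.radians(im["fov_y"]/2)); return f
def proj(im,P):
    T=im["T"];p=(np.atleast_2d(P)-T[:3,3])@T[:3,:3]
    return p[:,:2]/p[:,2:]*K(im)+[im["cx"],im["cy"]]
def uz(pts,x,y,f): return (np.array(pts,float)+.5)/f-.5+[x,y]
def body(p,L,z0=0):
    x,y,a=p;c,s=np.cos(a),np.sin(a);L=np.array(L,float)/1000
    return np.c_[x+c*L[:,0]-s*L[:,1],y+s*L[:,0]+c*L[:,1],L[:,2]+z0]
def fit(obs,p0,z0=0):
    def r(p): return np.concatenate([(proj(im,body(p,L,z0))-px).ravel() for im,L,px in obs])
    s=least_squares(r,p0,loss='soft_l1',f_scale=0.5); return s.x,r(s.x).reshape(-1,2)
E
cat > m.py <<'E'
from h import *
t=get_image("top");s=get_image("scene")
obs=[(t,[(-45,-18,28),(-45,18,28),(45,-18,28),(45,18,28),(232,0,15)],uz([(108,68),(168,55),(150,215),(210,203),(268,535)],350,190,5)),
 (s,[(-45,18,28),(-45,-18,28),(45,18,28),(-17,-17,60),(-17,17,60),(17,17,60),(17,-17,60),(-45,18,0),(45,18,0)],uz([(630,400),(708,335),(430,290),(630,240),(572,285),(497,245),(557,200),(650,462),(440,345)],110,250,7))]
for o in (obs,obs[:1],obs[1:]):
    p,r=fit(o,[.5,-.2,-2.9]);print("wrench",p,np.degrees(p[2]));print(r.round(2).tolist())
# screw: z = 0 table
# collar circle edges (top at 149)
th=np.linspace(0,2*np.pi,9)[:-1]
# top: collar left/right/bottom extents -> use centre of collar + bar ends
ob=[(t,[(0,0,149),(35,0,166),(-35,0,166)],uz([(365,272),(466,215),(285,312)],220,140,8)),
    (s,[(0,0,149),(35,0,168),(-35,0,168)],uz([(319,168),(303,182),(333,82)],265,185,6))]
for o in (ob,ob[:1],ob[1:]):
    p,r=fit(o,[.5,.1,-1.2]);print("screw",p,np.degrees(p[2]));print(r.round(2).tolist())
E
python3 m.py
```

```text
wrench [ 0.48884885 -0.2133175  -2.90569756] -166.4842064951163
[[0.42, -0.61], [0.6, -0.83], [0.36, 0.38], [0.67, -0.1], [-0.09, 0.4], [1.74, -0.08], [0.43, -0.64], [0.37, -0.27], [0.8, -1.27], [-0.46, 1.4], [-1.22, 1.13], [-0.14, -1.33], [-0.17, -0.76], [0.26, 0.03]]
wrench [ 0.48837834 -0.21184044 -2.89788427] -166.03653832672472
[[-0.2, -0.38], [-0.04, -0.69], [-0.02, 0.56], [0.26, -0.02], [0.02, 0.42]]
wrench [ 0.48935311 -0.21420574 -2.92207514] -167.4225730022944
[[1.26, 0.4], [0.17, -0.08], [0.3, -0.21], [0.64, -0.84], [-0.82, 1.74], [-1.42, 1.32], [-0.15, -1.05], [-0.65, -0.28], [0.19, 0.09]]
screw [ 0.58010496  0.11189017 -1.00988289] -57.86202734538261
[[1.54, -0.13], [0.15, -1.52], [-0.03, 0.02], [-0.34, -0.77], [0.0, -0.51], [0.4, -1.0]]
screw [ 0.57858549  0.11324725 -1.0650638 ] -61.02366069663516
[[1.02, 0.42], [-0.0, -0.34], [-0.92, -0.04]]
screw [ 0.58204036  0.10964094 -0.99886573] -57.23079079599107
[[-0.38, -0.01], [0.11, 0.29], [0.21, -0.31]]
```

```bash
cat > ov.py <<'E'
from h import *
import sys
def draw(img,im,P,off,f,col,closed=True):
    q=(proj(im,P)-off+.5)*f-.5
    cv2.polylines(img,[np.round(q*16).astype(np.int32)],closed,col,1,cv2.LINE_AA,4)
def crop(im,x,y,w,h,f):
    c=cv2.cvtColor(im["color"],cv2.COLOR_RGB2BGR)
    return cv2.resize(c[y:y+h,x:x+w],None,fx=f,fy=f,interpolation=cv2.INTER_CUBIC)
def screw(img,im,p,off,f):
    a=np.linspace(0,2*np.pi,60)
    draw(img,im,body(p,np.c_[30*np.cos(a),30*np.sin(a),0*a+149]),off,f,(0,255,255))
    draw(img,im,body(p,[(-35,0,168),(35,0,168)]),off,f,(0,0,255),False)
    for s in(1,-1): draw(img,im,body(p,[(-35,7*s,149),(35,7*s,149),(35,7*s,161),(-35,7*s,161)]),off,f,(0,255,0))
def wrench(img,im,p,off,f,z0=0):
    R=lambda x0,x1,h,z:[(x0,-h,z),(x1,-h,z),(x1,h,z),(x0,h,z)]
    for L,c in((R(-45,45,18,28),(0,255,0)),(R(-45,45,18,0),(0,255,255)),(R(-17,17,17,60),(0,0,255)),(R(112.5,217.5,13,15),(255,255,0))):
        draw(img,im,body(p,L,z0),off,f,c)
E
cat > o1.py <<'E'
from ov import *
t=get_image("top");s=get_image("scene")
ps=[0.5800,0.1120,-1.035]; pw=[.4887,-.2128,-2.903]
A=crop(t,235,150,60,50,8);screw(A,t,ps,[235,150],8)
B=crop(s,295,185,50,50,8);screw(B,s,ps,[295,185],8)
C=crop(t,350,190,80,110,4);wrench(C,t,pw,[350,190],4)
D=crop(s,110,250,110,70,4);wrench(D,s,pw,[110,250],4)
out=np.zeros((850,900,3),np.uint8)
out[:400,:480]=A;out[:400,490:890]=B;out[405:845,:320]=C;out[405:685,330:770]=D
cv2.imwrite("pics/o1.png",cv2.resize(out[:,:],(635,600),interpolation=cv2.INTER_AREA)); 
cv2.imwrite("pics/o1a.png",out[:400]);cv2.imwrite("pics/o1b.png",out[400:,:780])
E
python3 o1.py
```

```text
(no output)
```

View pics/o1a.png

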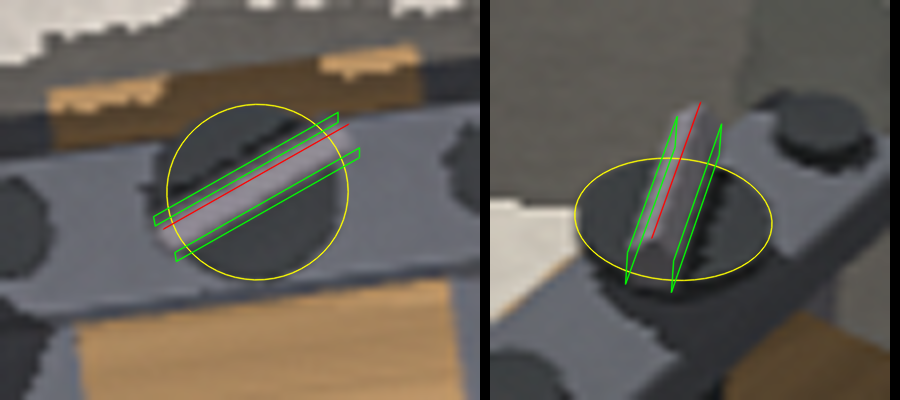

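View pics/o1b.png

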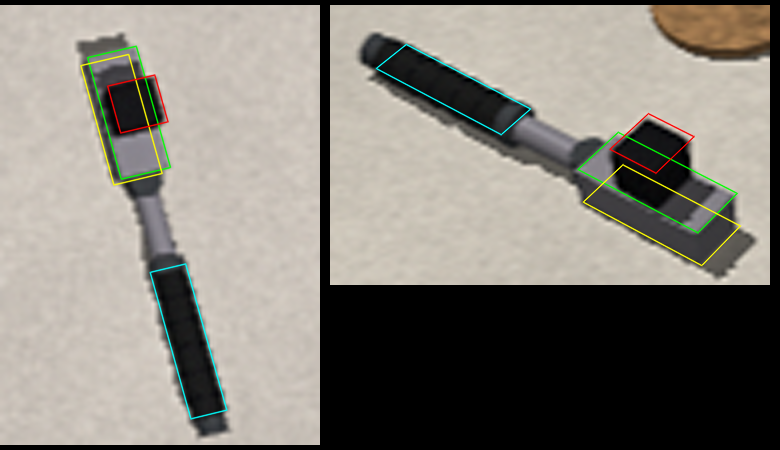

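```bash
cat > m2.py <<'E'
from ov import *
t=get_image("top");s=get_image("scene")
R=[(28,100,130),(28,-100,130),(-28,-100,130),(-28,100,130)]
ob=[(t,[R[1],R[2],R[0]],uz([(655,178),(670,328),(74,250)],220,140,8)),
    (s,[R[0],R[1],R[2]],uz([(498,118),(222,356),(122,298)],265,185,6))]
for o in (ob,ob[:1],ob[1:]):
    p,r=fit(o,[.58,.11,.1]);print("bridge",p,np.degrees(p[2]));print(r.round(2).tolist())
A=crop(t,235,150,60,50,10);B=crop(s,295,185,50,50,10)
A=cv2.convertScaleAbs(A,alpha=1.6);B=cv2.convertScaleAbs(B,alpha=1.6)
cv2.imwrite("pics/b1.png",A);cv2.imwrite("pics/b2.png",B)
E
python3 m2.py
```

```text
bridge [0.57893586 0.11206792 0.14596429] 8.363137536519236
[[0.69, -1.1], [1.93, 0.1], [-0.27, -0.04], [0.43, -1.62], [0.55, -0.32], [-1.97, -0.46]]
bridge [0.57812431 0.11429848 0.13758129] 7.882826979263535
[[-0.0, -0.53], [1.06, 0.7], [-1.06, -0.06]]
bridge [0.5802003  0.11013709 0.14229771] 8.153058162343555
[[0.42, -1.01], [0.2, 0.29], [-2.28, 0.08]]
```

View pics/b1.png

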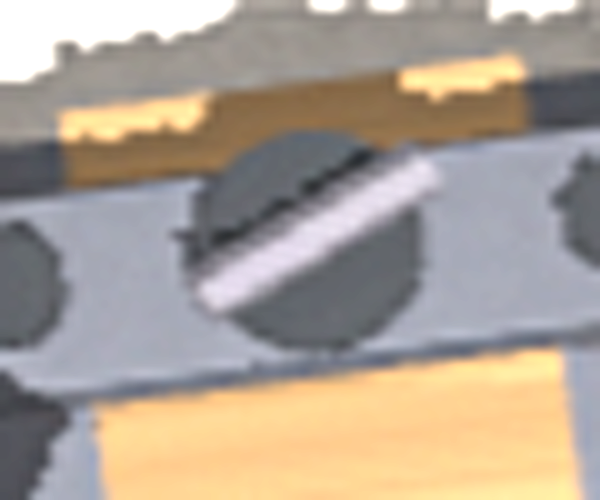

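View pics/b2.png

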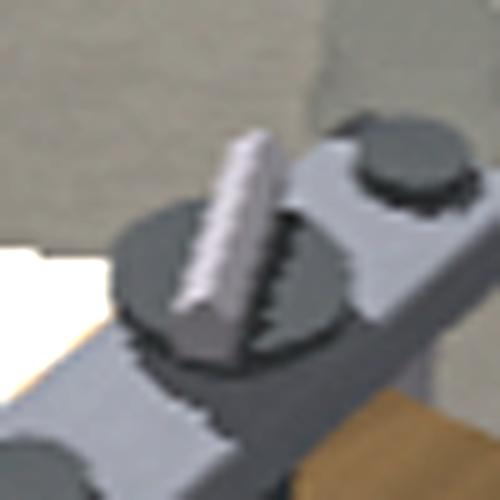

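```bash
cat >> h.py <<'E'
def delta(xyz,yhead,R=None,P=None):
    """rows to reach TCP xyz with tool straight down, tool y at heading yhead deg"""
    from scipy.spatial.transform import Rotation as Ro
    o=get_obs();R=o["ee_rot"];P=o["position"]
    a=np.radians(yhead);y=np.array([np.cos(a),np.sin(a),0]);z=np.array([0,0,-1.]);x=np.cross(y,z)
    G=np.c_[x,y,z]
    print("t",o["time_s"],"pos",P.round(4),"yhead",np.degrees(np.arctan2(R[1,1],R[0,1])).round(2),"F",o["contact_force"].round(2),"M",o["moment"].round(2),"open",round(o["opening"],3))
    print("d_xyz mm",(R.T@(np.array(xyz)-P)*1000).round(1),"rotvec",np.degrees(Ro.from_matrix(R.T@G).as_rotvec()).round(2))
E
python3 - <<'E'
import bench
print([ (n,getattr(bench,n)) for n in dir(bench) if not n.startswith('_')])
from h import *
delta([.4888,-.2130,.40],14)
E
```

```text
[('IKError', <class 'bench.IKError'>), ('close_job', <function connect.<locals>.done at 0x7fd0733fb740>), ('get_image', <function make.<locals>.drawn_camera at 0x7fd0734840e0>), ('get_obs', <function make.<locals>.<lambda> at 0x7fd0734845e0>), ('grip_depth', 0.1714)]
t 0.4 pos [0.2404 0.5769 0.4046] yhead 67.38 F [-0.55 -0.12  0.31] M [-0.04 -0.02 -0.02] open 0.996
d_xyz mm [-533.1 -633.6    4.7] rotvec [-1.000e-02  0.000e+00  5.338e+01]
```

Request:
{"name": "servo_tool", "arguments": {"xyz": [[-200,-240,-30],[-200,-240,-30],[-200,-240,-30],[-200,-240,-30],[-200,-240,-30],[-200,-240,-30],[-200,-240,-30],[-200,-240,-30]], "rot": [[0,0,7],[0,0,14],[0,0,21],[0,0,28],[0,0,35],[0,0,42],[0,0,48],[0,0,53.8]], "hand": [-1,-1,-1,-1,-1,-1,-1,-1]}}

```text
time_s: 1.07
position: [0.3328, 0.2753, 0.4351]
ee_rot: [[-0.229, 0.973, 0.001], [0.973, 0.229, -0.001], [-0.001, 0.0, -1.0]]
contact_force: [-0.3, 0.3, 0.1]
opening: 0.999
```

```bash
python3 -c "
from h import *
delta([.4888,-.2130,.32],13.6)"
```

```text
t 1.0667 pos [0.3328 0.2753 0.4351] yhead 13.23 F [-0.26  0.26  0.09] M [-0.07 -0.01  0.01] open 0.999
d_xyz mm [-510.9   40.   115.6] rotvec [ 0.02  0.05 -0.37]
```

Request:
{"name": "servo_tool", "arguments": {"xyz": [[-255,20,0],[-255,20,0],[-255,20,0],[-255,20,0],[-255,20,0],[-255,20,0],[-255,20,0],[-255,20,0]], "rot": [[0,0,0],[0,0,0],[0,0,0],[0,0,0],[0,0,0],[0,0,0],[0,0,0],[0,0,0]], "hand": [-1,-1,-1,-1,-1,-1,-1,-1]}}

```text
time_s: 1.73
position: [0.4125, 0.0332, 0.4348]
ee_rot: [[-0.23, 0.973, 0.0], [0.973, 0.23, -0.0], [-0.0, 0.0, -1.0]]
contact_force: [-0.6, -0.6, -0.6]
opening: 1.003
```

Request:
{"name": "servo_tool", "arguments": {"xyz": [[-255,20,60],[-255,20,110],[-255,20,114],[-255,20,114],[-255,20,114],[-255,20,114],[-255,20,114],[-255,20,114]], "rot": [[0,0,0],[0,0,0],[0,0,0],[0,0,0],[0,0,0],[0,0,0],[0,0,0],[0,0,0]], "hand": [-1,-1,-1,-1,-1,-1,-1,-1]}}

```text
time_s: 2.4
position: [0.4925, -0.2098, 0.3181]
ee_rot: [[-0.234, 0.972, -0.002], [0.972, 0.234, 0.0], [0.001, -0.002, -1.0]]
contact_force: [-1.0, 0.4, 0.2]
opening: 0.999
```

```bash
python3 -c "
from ov import *
delta([.4888,-.2130,.222],13.6)
s=get_image('scene');t=get_image('top');pw=[.4887,-.2128,-2.903]
D=crop(s,110,200,130,120,6);wrench(D,s,pw,[110,200],6);cv2.imwrite('pics/p1.png',D)
D=crop(t,340,170,100,130,4);cv2.imwrite('pics/p2.png',D)
"
```

```text
t 2.4 pos [ 0.4925 -0.2098  0.3181] yhead 13.52 F [-0.96  0.39  0.18] M [-0.04  0.1   0.  ] open 0.999
d_xyz mm [-2.3 -4.2 96.1] rotvec [-0.09 -0.04 -0.08]
```

View pics/p1.png

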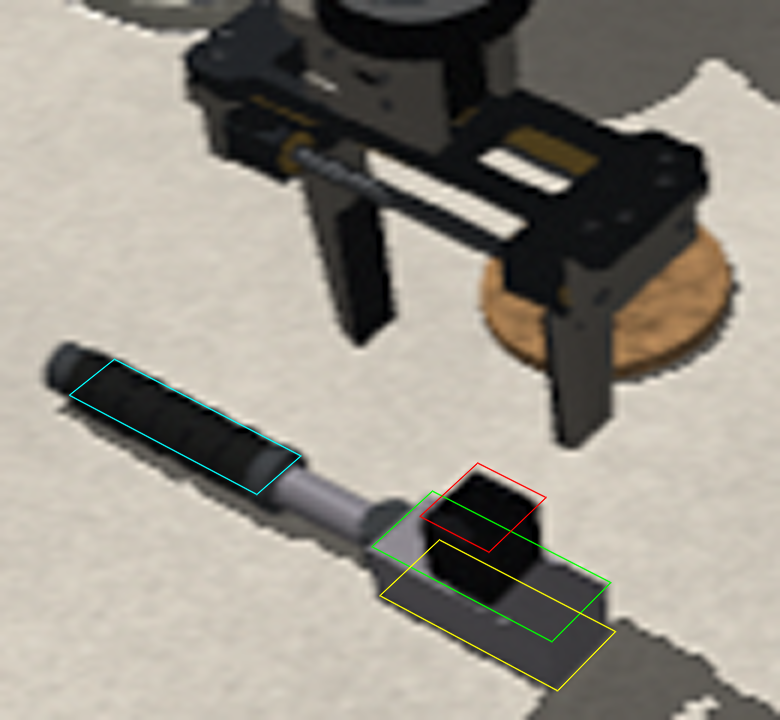

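View pics/p2.png

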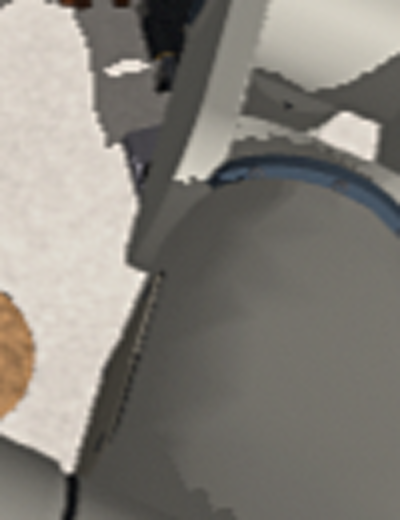

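Request:
{"name": "servo_tool", "arguments": {"xyz": [[-2,-4,35],[-2,-4,70],[-2,-4,90],[-2,-4,96],[-2,-4,96],[-2,-4,96]], "rot": [[0,0,0],[0,0,0],[0,0,0],[0,0,0],[0,0,0],[0,0,0]], "hand": [-1,-1,-1,-1,-1,-1]}}

```text
time_s: 3.0
position: [0.4885, -0.2098, 0.2259]
ee_rot: [[-0.236, 0.972, 0.001], [0.972, 0.236, -0.0], [-0.0, 0.001, -1.0]]
contact_force: [0.4, -1.1, -0.4]
opening: 1.001
```

```bash
python3 -c "
from ov import *
delta([.4888,-.2130,.222],13.6)
s=get_image('scene')
D=crop(s,110,220,130,100,6);cv2.imwrite('pics/p3.png',D)
"
```

```text
t 3.0 pos [ 0.4885 -0.2098  0.2259] yhead 13.66 F [ 0.42 -1.08 -0.4 ] M [-0.03 -0.01 -0.05] open 1.001
d_xyz mm [-3.2 -0.5  3.9] rotvec [0.05 0.03 0.06]
```

View pics/p3.png

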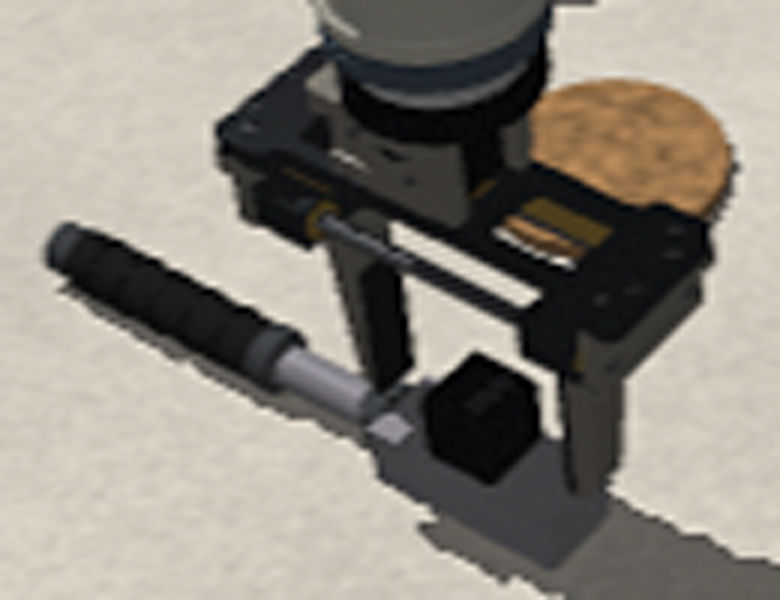

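Request:
{"name": "servo_tool", "arguments": {"xyz": [[-3,0,3],[-3,0,3],[-3,0,3],[-3,0,3],[-3,0,3],[-3,0,3],[-3,0,3],[-3,0,3]], "rot": [[0,0,0],[0,0,0],[0,0,0],[0,0,0],[0,0,0],[0,0,0],[0,0,0],[0,0,0]], "hand": [-1,-0.5,0,0.3,0.6,1,1,1], "force": 35}}

```text
time_s: 3.72
position: [0.4886, -0.2137, 0.2217]
ee_rot: [[-0.235, 0.972, -0.0], [0.972, 0.235, 0.0], [0.0, -0.0, -1.0]]
contact_force: [0.9, 0.1, -0.5]
opening: 0.512
```

```bash
python3 -c "
from ov import *
delta([.4888,-.2130,.222],13.6)
s=get_image('scene')
D=crop(s,110,220,130,100,6);cv2.imwrite('pics/p4.png',D)
"
```

```text
t 3.7167 pos [ 0.4886 -0.2137  0.2217] yhead 13.58 F [ 0.94  0.09 -0.47] M [ 0.    0.07 -0.09] open 0.512
d_xyz mm [ 0.6  0.4 -0.3] rotvec [-0.01 -0.   -0.02]
```

View pics/p4.png

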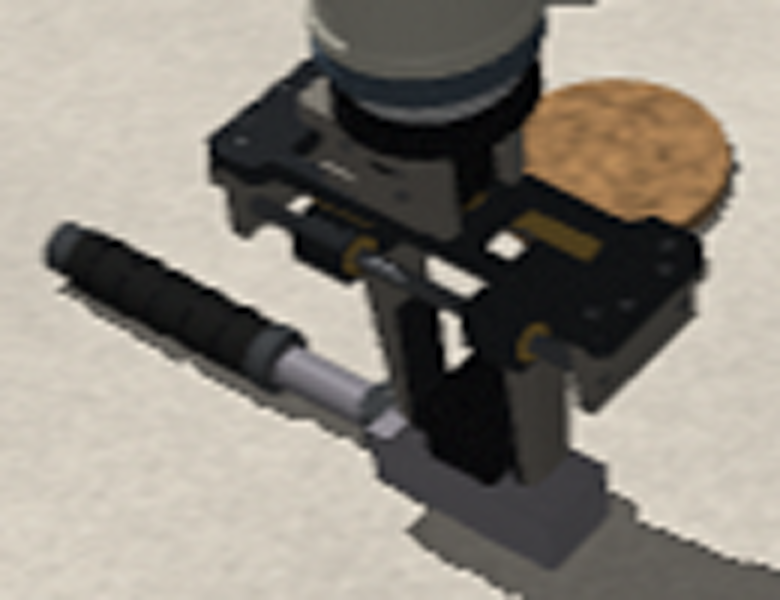

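Request:
{"name": "servo_tool", "arguments": {"xyz": [[0,0,0],[0,0,0],[0,0,0],[0,0,0],[0,0,0],[0,0,0]], "rot": [[0,0,0],[0,0,0],[0,0,0],[0,0,0],[0,0,0],[0,0,0]], "hand": [1,1,1,1,1,1], "force": 40}}

```text
time_s: 4.27
position: [0.4889, -0.2137, 0.2218]
ee_rot: [[-0.235, 0.972, 0.001], [0.972, 0.235, -0.0], [-0.0, 0.001, -1.0]]
contact_force: [3.0, 1.0, -1.5]
opening: 0.369
```

Request:
{"name": "servo_tool", "arguments": {"xyz": [[0,0,-20],[0,0,-50],[0,0,-90],[0,0,-90]], "rot": [[0,0,0],[0,0,0],[0,0,0],[0,0,0]], "hand": [1,1,1,1]}}

```text
time_s: 4.6
position: [0.4899, -0.2144, 0.317]
ee_rot: [[-0.235, 0.972, 0.006], [0.972, 0.235, -0.003], [-0.004, 0.005, -1.0]]
contact_force: [1.8, -0.8, -5.1]
opening: 0.368
```

```bash
python3 -c "
from ov import *
delta([.5797,.112,.42],119)
s=get_image('scene')
D=crop(s,100,180,140,120,5);cv2.imwrite('pics/p5.png',D)
"
```

```text
t 4.6 pos [ 0.4899 -0.2144  0.317 ] yhead 13.59 F [ 1.76 -0.78 -5.13] M [-0.08 -0.28 -0.02] open 0.368
d_xyz mm [ 295.7  164.4 -103.4] rotvec [-2.0000e-02  4.2000e-01 -1.0541e+02]
```

View pics/p5.png

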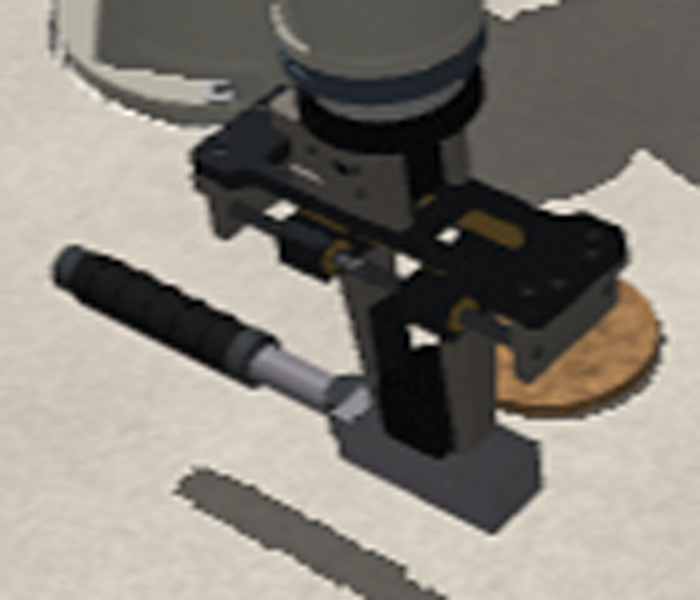

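```bash
python3 -c "
from ov import *
t=get_image('top');s=get_image('scene')
E=[(35,0,168),(-35,0,168)]
ob=[(t,E+[(0,0,149)],uz([(427,150),(199,283),(304,241)],235,150,10)),(s,E,uz([(197,292),(260,130)],295,185,10))]
for o in (ob,ob[:1],ob[1:]):
    p,r=fit(o,[.58,.11,-1.]);print(p,np.degrees(p[2]),r.round(2).tolist())
"
```

```text
[ 0.57974512  0.11340352 -1.03205343] -59.13230599112499 [[0.28, 0.53], [-0.06, 0.42], [1.21, -0.09], [0.84, 0.26], [0.56, -0.57]]
[ 0.58059092  0.11434982 -1.02217911] -58.56654872280769 [[-0.14, 0.11], [-0.35, 0.22], [0.85, -0.4]]
[ 0.57895087  0.11179798 -1.04496026] -59.87181284991631 [[-0.05, 0.36], [0.06, -0.41]]
```

Request:
{"name": "servo_tool", "arguments": {"xyz": [[0,0,-35],[20,12,-70],[50,30,-105],[90,55,-115],[130,80,-120],[170,105,-120],[200,120,-120],[200,120,-120]], "rot": [[0,0,-6],[0,0,-12],[0,0,-18],[0,0,-25],[0,0,-32],[0,0,-39],[0,0,-46],[0,0,-53]], "hand": [1,1,1,1,1,1,1,1]}}

```text
time_s: 5.42
position: [0.5585, 0.013, 0.4291]
ee_rot: [[-0.921, 0.39, -0.004], [0.39, 0.921, 0.002], [0.004, 0.0, -1.0]]
contact_force: [0.5, -0.3, -5.7]
opening: 0.369
```

```bash
python3 -c "
from ov import *
delta([.5797,.1125,.43],120.8)
"
```

```text
t 5.4167 pos [0.5585 0.013  0.4291] yhead 67.02 F [ 0.51 -0.32 -5.67] M [ 0.09 -0.08  0.02] open 0.369
d_xyz mm [19.3 99.8 -0.8] rotvec [  0.13  -0.21 -53.78]
```

Request:
{"name": "servo_tool", "arguments": {"xyz": [[5,25,0],[10,50,0],[15,75,0],[19,95,0],[19,100,0],[19,100,0],[19,100,0],[19,100,0]], "rot": [[0,0,-7],[0,0,-14],[0,0,-21],[0,0,-28],[0,0,-35],[0,0,-42],[0,0,-49],[0,0,-54]], "hand": [1,1,1,1,1,1,1,1]}}

```text
time_s: 6.08
position: [0.5799, 0.1084, 0.4281]
ee_rot: [[-0.857, -0.515, -0.006], [-0.515, 0.857, -0.001], [0.006, 0.002, -1.0]]
contact_force: [-0.6, 0.1, -5.5]
opening: 0.369
```

Request:
{"name": "servo_tool", "arguments": {"xyz": [[0,0,0],[0,0,0],[0,0,0]], "rot": [[0,0,0],[0,0,0],[0,0,0]], "hand": [1,1,1]}}

```text
time_s: 6.33
position: [0.5803, 0.1081, 0.43]
ee_rot: [[-0.863, -0.506, -0.003], [-0.506, 0.863, -0.001], [0.003, 0.001, -1.0]]
contact_force: [0.2, 0.3, -5.9]
opening: 0.365
```

```bash
python3 -c "
from ov import *
delta([.5797,.1125,.40],120.8)
s=get_image('scene');t=get_image('top')
pw=[.5797,.1125,np.radians(-59.2)]
o=get_obs()
D=crop(s,260,120,130,120,6);wrench(D,s,pw,[260,120],6,o['position'][2]-.222);screw(D,s,pw,[260,120],6);cv2.imwrite('pics/p6.png',D)
D=crop(t,220,100,130,120,6);cv2.imwrite('pics/p7.png',D)
"
```

```text
t 6.3333 pos [0.5803 0.1081 0.43  ] yhead 120.4 F [ 0.18  0.29 -5.93] M [ 0.15  0.07 -0.  ] open 0.365
d_xyz mm [-1.8  4.1 30. ] rotvec [ 0.06 -0.16 -0.4 ]
```

View pics/p6.png

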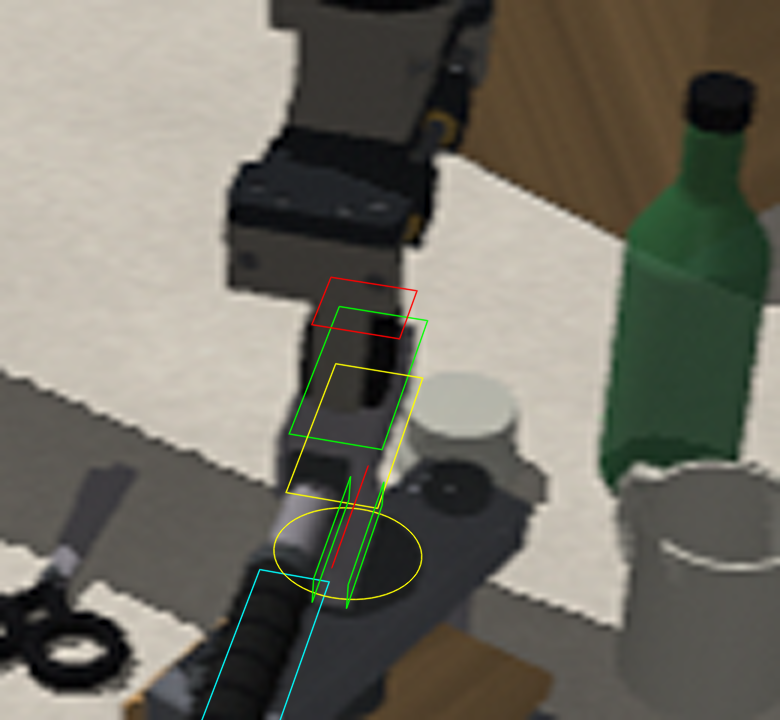

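View pics/p7.png

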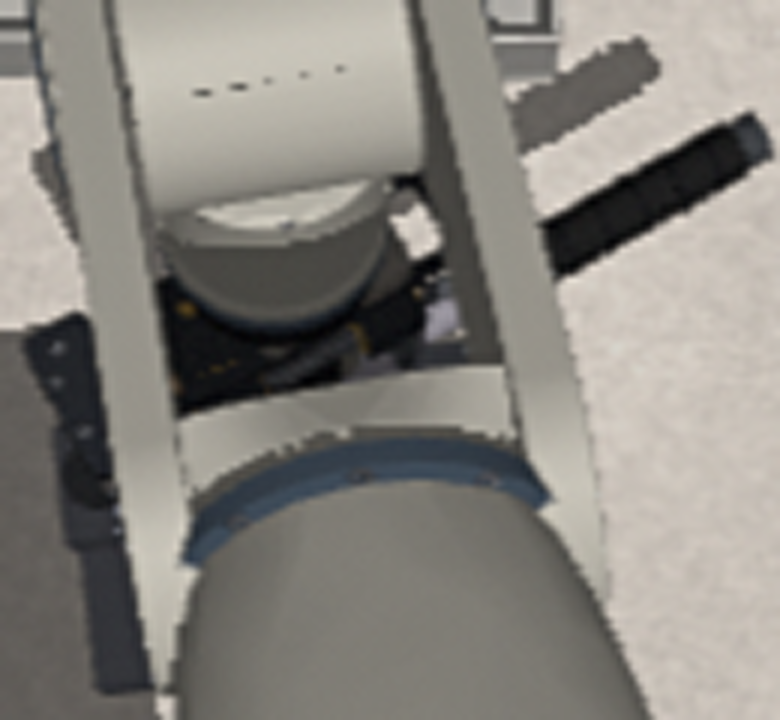

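Request:
{"name": "servo_tool", "arguments": {"xyz": [[-1,2,10],[-1.8,4,20],[-1.8,4,28],[-1.8,4,30],[-1.8,4,30],[-1.8,4,30]], "rot": [[0,0,-0.4],[0,0,-0.4],[0,0,-0.4],[0,0,-0.4],[0,0,-0.4],[0,0,-0.4]], "hand": [1,1,1,1,1,1]}}

```text
time_s: 6.93
position: [0.5802, 0.1126, 0.4014]
ee_rot: [[-0.857, -0.515, -0.0], [-0.515, 0.857, -0.0], [0.0, 0.0, -1.0]]
contact_force: [0.1, 0.5, -6.8]
opening: 0.364
```

```bash
python3 -c "
from ov import *
delta([.5797,.1125,.40],120.8)
s=get_image('scene');t=get_image('top')
o=get_obs();P=o['position']
pw=[P[0],P[1],np.radians(-59.2)]
D=crop(s,285,140,80,90,8);cv2.imwrite('pics/p8a.png',D);wrench(D,s,pw,[285,140],8,P[2]-.222);cv2.imwrite('pics/p8.png',D)
D=crop(t,260,110,100,70,8);wrench(D,t,pw,[260,110],8,P[2]-.222);cv2.imwrite('pics/p9.png',D)
"
```

```text
t 6.9333 pos [0.5802 0.1126 0.4014] yhead 120.97 F [ 0.05  0.49 -6.77] M [ 0.15  0.04 -0.01] open 0.364
d_xyz mm [0.4 0.2 1.4] rotvec [ 0.01 -0.03  0.17]
```

View pics/p8.png

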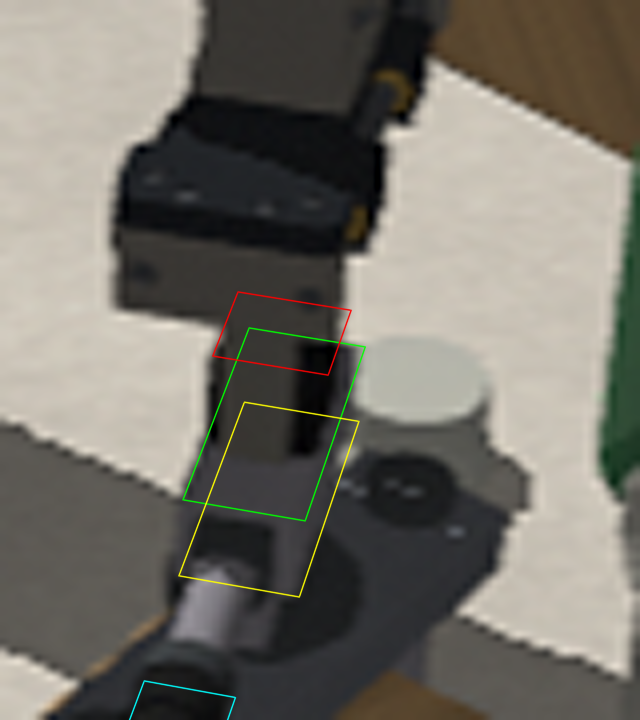

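View pics/p9.png

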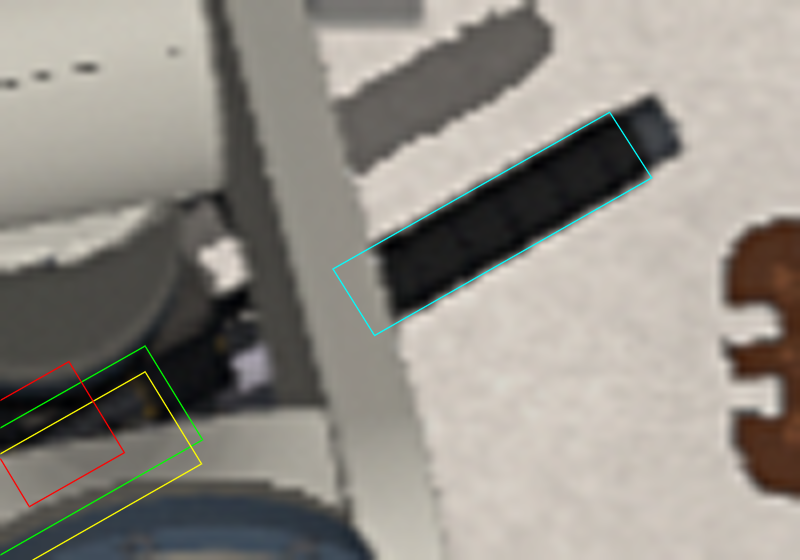

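View pics/p8a.png

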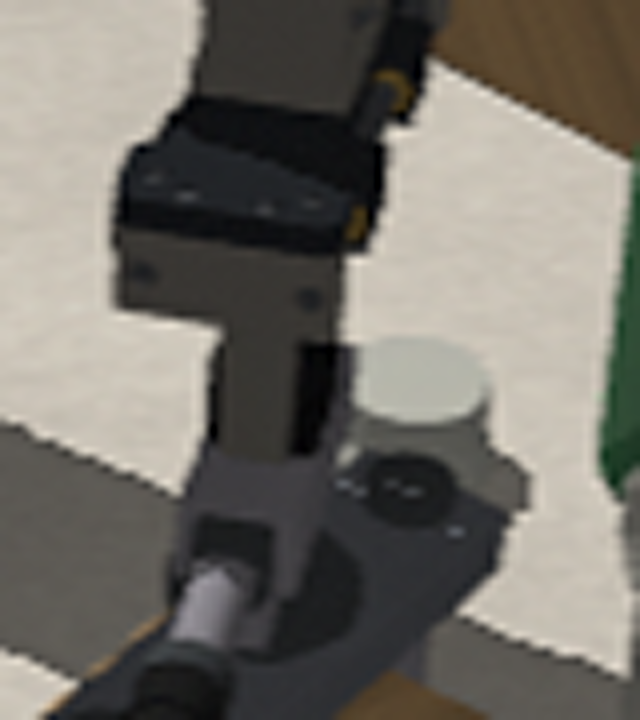

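```bash
python3 -c "
from ov import *
s=get_image('scene')
D=crop(s,295,190,45,50,14);D=(255*(D/255.)**.5*1.0).clip(0,255).astype(np.uint8);cv2.imwrite('pics/p10.png',D)
D=crop(s,270,200,80,75,10);D=(255*(D/255.)**.5*1.0).clip(0,255).astype(np.uint8);cv2.imwrite('pics/p11.png',D)
"
```

```text
(no output)
```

View pics/p10.png

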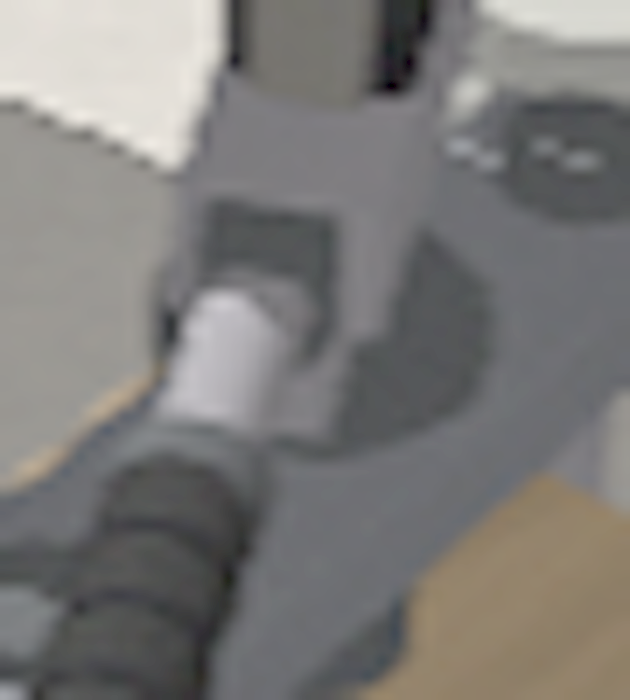

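View pics/p11.png

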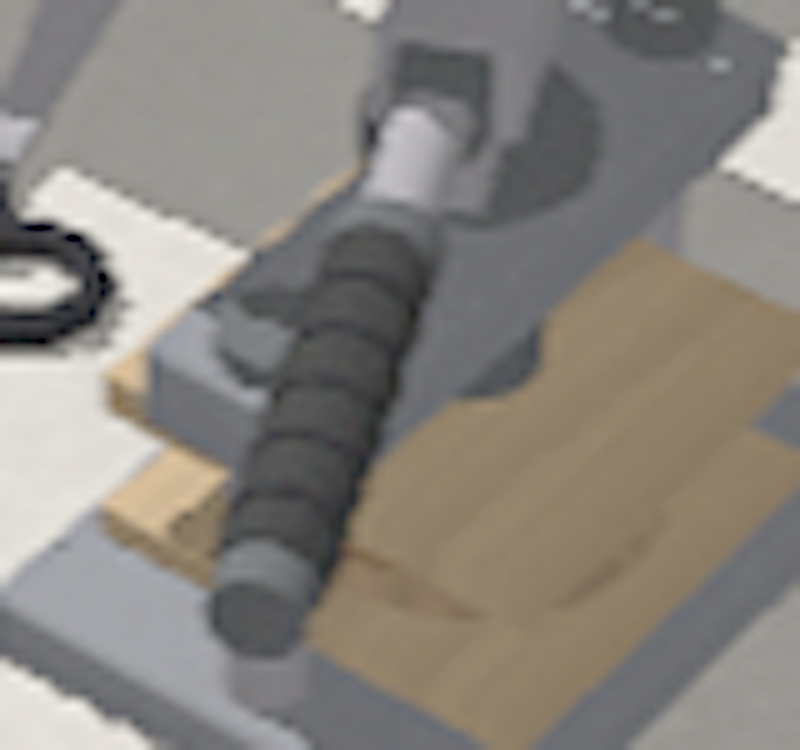

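```bash
python3 -c "
from ov import *
s=get_image('scene')
p=[.5802,.1126,np.radians(-59.2)]
print(proj(s,body(p,[(35,7,161),(35,7,149),(35,0,168),(-35,0,168)])))
print(proj(s,body(p,[(45,18,0),(45,-18,0)],.1794)))
# same with lateral (wrench y) shift 1mm / x 1mm
print(proj(s,body(p,[(35,8,149),(36,7,149)])))
print(uz([(345,340),(331,440),(385,335),(165,340)],295,190,14), uz([(197,290),(260,130),(238,315),(238,360),(175,345)],295,185,10))
"
```

```text
[[317.7171211  217.05182037]
 [317.44071461 220.96716837]
 [314.9829336  214.23472147]
 [321.03753407 197.20080594]]
[[321.87120346 214.3216108 ]
 [306.81984553 211.66731428]]
[[317.85123552 221.04073269]
 [317.35272527 221.22282694]]
[[319.17857143 213.82142857]
 [318.17857143 220.96428571]
 [322.03571429 213.46428571]
 [306.32142857 213.82142857]] [[314.25 213.55]
 [320.55 197.55]
 [318.35 216.05]
 [318.35 220.55]
 [312.05 219.05]]
```

Request:
{"name": "servo_tool", "arguments": {"xyz": [[0,0,5],[0,0,10],[0,0,15],[0,0,18],[0,0,18]], "rot": [[0,0,0],[0,0,0],[0,0,0],[0,0,0],[0,0,0]], "hand": [1,1,1,1,1]}}

```text
time_s: 7.55
position: [0.5801, 0.1126, 0.3829]
ee_rot: [[-0.857, -0.515, -0.001], [-0.515, 0.857, -0.0], [0.0, 0.0, -1.0]]
contact_force: [-0.5, 0.5, -5.8]
opening: 0.367
```

```bash
python3 -c "
from ov import *
delta([.5800,.1126,.37],120.8)"
```

```text
t 7.55 pos [0.5801 0.1126 0.3829] yhead 120.98 F [-0.5   0.52 -5.79] M [ 0.16  0.07 -0.  ] open 0.367
d_xyz mm [ 0.1  0.  12.9] rotvec [ 0.02 -0.03  0.18]
```

Request:
{"name": "servo_tool", "arguments": {"xyz": [[0,0,2],[0,0,4],[0,0,5],[0,0,5]], "rot": [[0,0,0],[0,0,0],[0,0,0],[0,0,0]], "hand": [1,1,1,1]}}

```text
time_s: 7.88
position: [0.5802, 0.1126, 0.3785]
ee_rot: [[-0.857, -0.515, 0.0], [-0.515, 0.857, 0.0], [-0.0, -0.0, -1.0]]
contact_force: [1.9, 0.9, -7.8]
opening: 0.368
```

Request:
{"name": "servo_tool", "arguments": {"xyz": [[0,0,1],[0,0,2],[0,0,3],[0,0,3]], "rot": [[0,0,0],[0,0,0],[0,0,0],[0,0,0]], "hand": [1,1,1,1]}}

```text
time_s: 8.22
position: [0.5802, 0.1126, 0.3756]
ee_rot: [[-0.857, -0.515, 0.0], [-0.515, 0.857, 0.0], [-0.0, -0.0, -1.0]]
contact_force: [1.7, 0.0, -5.4]
opening: 0.369
```

```bash
python3 -c "
from ov import *
delta([.5800,.1126,.37],120.8)"
```

```text
t 8.2167 pos [0.5802 0.1126 0.3756] yhead 120.98 F [ 1.72  0.03 -5.44] M [ 0.34 -0.21  0.08] open 0.369
d_xyz mm [0.1 0.1 5.6] rotvec [-0.    0.01  0.18]
```

Request:
{"name": "servo_tool", "arguments": {"xyz": [[-0.5,0,1],[-0.5,0,2],[-0.5,0,3],[-0.5,0,3]], "rot": [[0,0,0],[0,0,0],[0,0,0],[0,0,0]], "hand": [1,1,1,1]}}

```text
time_s: 8.55
position: [0.5804, 0.1128, 0.3724]
ee_rot: [[-0.857, -0.515, -0.001], [-0.515, 0.857, -0.0], [0.001, 0.0, -1.0]]
contact_force: [0.5, 0.4, -5.4]
opening: 0.366
```

```bash
python3 -c "
from ov import *
delta([.5800,.1126,.37],120.8)"
```

```text
t 8.55 pos [0.5804 0.1128 0.3724] yhead 120.98 F [ 0.52  0.45 -5.4 ] M [ 0.18  0.08 -0.  ] open 0.366
d_xyz mm [0.5 0.1 2.4] rotvec [ 0.01 -0.03  0.18]
```

Request:
{"name": "servo_tool", "arguments": {"xyz": [[0,0,0.7],[0,0,1.4],[0,0,1.4]], "rot": [[0,0,0],[0,0,0],[0,0,0]], "hand": [1,1,1]}}

```text
time_s: 8.8
position: [0.5805, 0.1128, 0.3711]
ee_rot: [[-0.857, -0.515, -0.0], [-0.515, 0.857, -0.0], [0.0, 0.0, -1.0]]
contact_force: [-0.6, 0.3, -4.7]
opening: 0.367
```

Request:
{"name": "servo_tool", "arguments": {"xyz": [[0,0,0.4],[0,0,0.8],[0,0,0.8]], "rot": [[0,0,0],[0,0,0],[0,0,0]], "hand": [1,1,1]}}

```text
time_s: 9.05
position: [0.5806, 0.1128, 0.3707]
ee_rot: [[-0.857, -0.515, 0.0], [-0.515, 0.857, 0.0], [-0.0, -0.0, -1.0]]
contact_force: [-0.7, 0.3, -4.3]
opening: 0.373
```

Request:
{"name": "servo_tool", "arguments": {"xyz": [[0,0,0.4],[0,0,0.8],[0,0,0.8]], "rot": [[0,0,0],[0,0,0],[0,0,0]], "hand": [1,1,1]}}

```text
time_s: 9.3
position: [0.5806, 0.1128, 0.3706]
ee_rot: [[-0.857, -0.515, 0.001], [-0.515, 0.857, 0.0], [-0.0, -0.0, -1.0]]
contact_force: [-4.0, -0.1, 4.7]
opening: 0.365
```

```bash
python3 -c "
from ov import *
delta([.5800,.1126,.37],120.8)
s=get_image('scene')
D=crop(s,285,160,60,75,8);D=(255*(D/255.)**.5*1.0).clip(0,255).astype(np.uint8);cv2.imwrite('pics/p12.png',D)
"
```

```text
t 9.3 pos [0.5806 0.1128 0.3706] yhead 120.98 F [-4.04 -0.13  4.74] M [ 0.    0.73 -0.05] open 0.365
d_xyz mm [0.6 0.1 0.6] rotvec [-0.01  0.03  0.18]
```

View pics/p12.png

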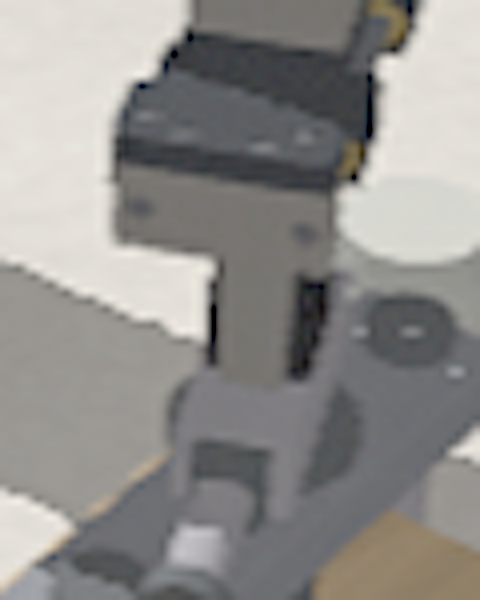

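Request:
{"name": "servo_tool", "arguments": {"xyz": [[0,0,-0.6],[0,0,-0.6],[0,0,-0.6],[0,0,-0.6],[0,0,-0.6],[0,0,-0.6],[0,0,-0.6],[0,0,-0.6]], "rot": [[0,0,0],[0,0,0],[0,0,0],[0,0,0],[0,0,0],[0,0,0],[0,0,0],[0,0,0]], "hand": [1,1,0.1,0,-0.1,-0.2,-0.3,-0.4]}}

```text
time_s: 10.02
position: [0.5806, 0.1128, 0.3703]
ee_rot: [[-0.857, -0.515, 0.0], [-0.515, 0.857, 0.0], [-0.0, -0.0, -1.0]]
contact_force: [0.8, 0.3, 0.1]
opening: 0.695
```

Request:
{"name": "servo_tool", "arguments": {"xyz": [[0,0,-10],[0,0,-30],[0,0,-60],[0,0,-100],[0,0,-120],[0,0,-120]], "rot": [[0,0,0],[0,0,0],[0,0,0],[0,0,0],[0,0,0],[0,0,0]], "hand": [-0.4,-0.4,-0.4,-0.4,-0.4,-0.4]}}

```text
time_s: 10.52
position: [0.5814, 0.113, 0.4967]
ee_rot: [[-0.857, -0.515, 0.009], [-0.515, 0.857, 0.002], [-0.008, -0.003, -1.0]]
contact_force: [0.3, -0.1, -0.7]
opening: 0.701
```

```bash
python3 -c "
from ov import *
delta([.5800,.1126,.37],120.8)
s=get_image('scene');t=get_image('top')
pw=[.5806,.1128,np.radians(-59.0)]
D=crop(s,260,160,110,100,7);wrench(D,s,pw,[260,160],7,.149);cv2.imwrite('pics/p13.png',D)
D=crop(t,220,100,130,100,6);wrench(D,t,pw,[220,100],6,.149);cv2.imwrite('pics/p14.png',D)
"
```

```text
t 10.5167 pos [0.5814 0.113  0.4967] yhead 120.98 F [ 0.32 -0.12 -0.7 ] M [ 0.05  0.01 -0.  ] open 0.701
d_xyz mm [  2.5   0.8 126.6] rotvec [-0.18  0.48  0.18]
```

View pics/p13.png

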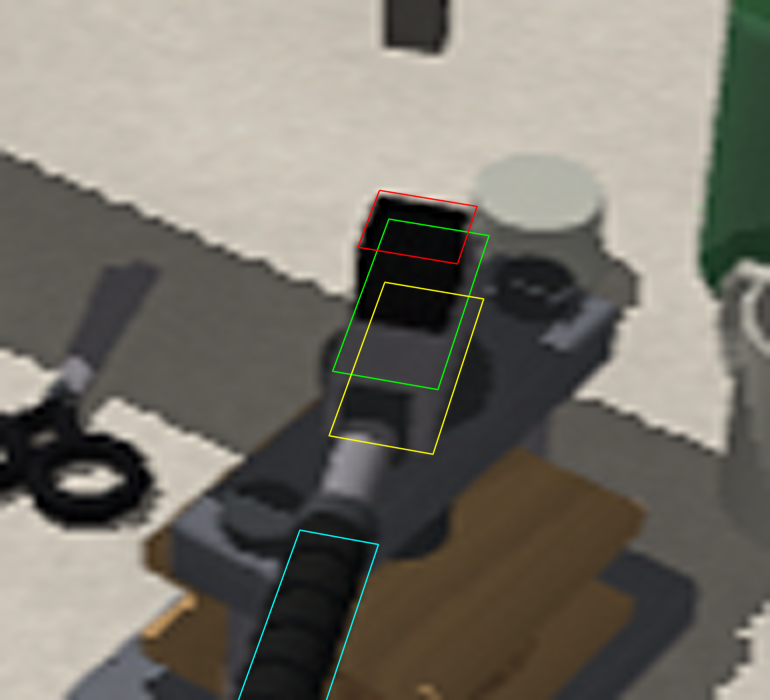

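View pics/p14.png

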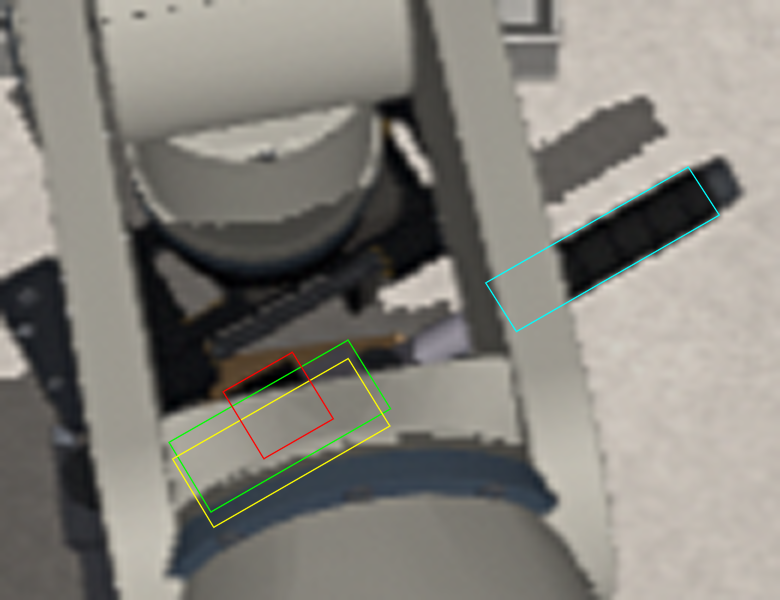

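```bash
cat >> h.py <<'E'
C=np.array([.5806,.1128])
def push(phi,d,z=.340,r=.165):
    a=np.radians(phi);x=np.array([np.cos(a),np.sin(a)]);y=np.array([-x[1],x[0]])
    p=C+r*x+d/1000*y
    delta([p[0],p[1],z],phi+180)
def stat():
    o=get_obs();P=o["position"];R=o["ee_rot"]
    phi=np.degrees(np.arctan2(R[1,1],R[0,1]))-180
    v=P[:2]-C
    a=np.radians(phi);x=np.array([np.cos(a),np.sin(a)]);y=np.array([-x[1],x[0]])
    F=o["contact_force"]
    print(f"t {o['time_s']:.2f} phi {phi:.2f} r {1000*v@x:.1f} d {1000*v@y:.2f} z {P[2]:.4f} Fx {F[:2]@x:.2f} Fy {F[:2]@y:.2f} Fz {F[2]:.2f} Mz {o['moment'][2]:.2f} open {o['opening']:.3f}")
E
python3 -c "
from h import *
push(-59,42,.45);stat()"
```

```text
t 10.6167 pos [0.5805 0.1128 0.4916] yhead 120.98 F [-0.03 -0.08 -0.89] M [ 0.03  0.06 -0.  ] open 0.698
d_xyz mm [ -42.  -165.    41.8] rotvec [-0.04  0.12 -0.02]
t 10.62 phi -59.02 r -0.1 d -0.07 z 0.4916 Fx 0.05 Fy -0.06 Fz -0.89 Mz -0.00 open 0.698
```

Request:
{"name": "servo_tool", "arguments": {"xyz": [[-10,-40,0],[-20,-80,0],[-30,-120,0],[-40,-155,20],[-42,-165,40],[-42,-165,40],[-42,-165,40],[-42,-165,40]], "rot": [[0,0,0],[0,0,0],[0,0,0],[0,0,0],[0,0,0],[0,0,0],[0,0,0],[0,0,0]], "hand": [1,1,1,1,1,1,1,1], "force": 20}}

```text
time_s: 11.28
position: [0.701, -0.0064, 0.4501]
ee_rot: [[-0.857, -0.515, -0.001], [-0.515, 0.857, 0.0], [0.001, 0.001, -1.0]]
contact_force: [-0.5, 0.1, 1.2]
opening: 0.14
```

Request:
{"name": "servo_tool", "arguments": {"xyz": [[0,0,0],[0,0,0],[0,0,0],[0,0,0],[0,0,0],[0,0,0],[0,0,0],[0,0,0]], "rot": [[0,0,0],[0,0,0],[0,0,0],[0,0,0],[0,0,0],[0,0,0],[0,0,0],[0,0,0]], "hand": [1,1,1,1,1,1,1,1]}}

```text
time_s: 11.95
position: [0.7015, -0.007, 0.4503]
ee_rot: [[-0.857, -0.515, -0.0], [-0.515, 0.857, 0.0], [0.0, 0.0, -1.0]]
contact_force: [0.1, -0.1, 0.8]
opening: 0.007
```

```bash
python3 -c "
from ov import *
push(-59,42,.34);stat()
s=get_image('scene');t=get_image('top')
D=crop(s,220,100,150,150,4);cv2.imwrite('pics/p15.png',D)
D=crop(t,220,90,130,100,6);cv2.imwrite('pics/p16.png',D)
"
```

```text
t 11.95 pos [ 0.7015 -0.007   0.4503] yhead 120.98 F [ 0.11 -0.13  0.81] M [ 0.04 -0.    0.02] open 0.007
d_xyz mm [-1.000e-01 -0.000e+00  1.103e+02] rotvec [ 0.   -0.   -0.02]
t 11.95 phi -59.02 r 164.9 d 41.96 z 0.4503 Fx 0.17 Fy 0.03 Fz 0.81 Mz 0.02 open 0.007
```

View pics/p15.png

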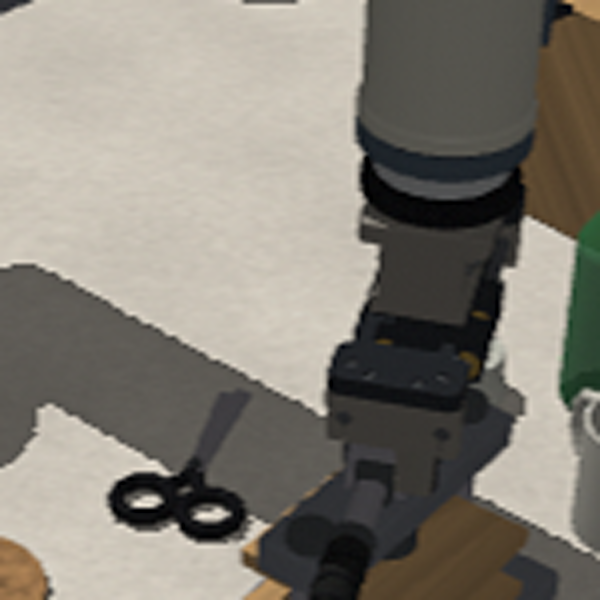

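View pics/p16.png

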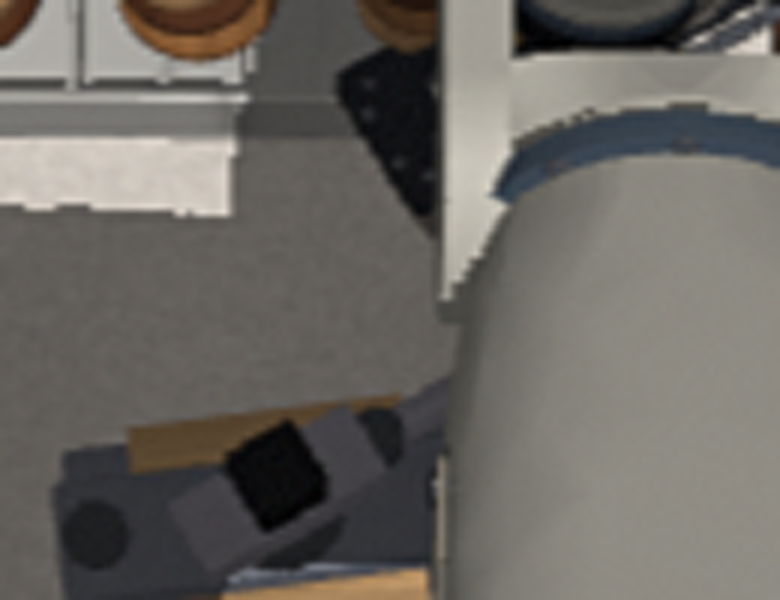

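Request:
{"name": "servo_tool", "arguments": {"xyz": [[0,0,35],[0,0,70],[0,0,100],[0,0,110],[0,0,110],[0,0,110]], "rot": [[0,0,0],[0,0,0],[0,0,0],[0,0,0],[0,0,0],[0,0,0]], "hand": [1,1,1,1,1,1]}}

```text
time_s: 12.55
position: [0.7019, -0.007, 0.3409]
ee_rot: [[-0.857, -0.515, 0.0], [-0.515, 0.857, -0.0], [-0.0, -0.0, -1.0]]
contact_force: [0.7, -0.2, -0.5]
opening: 0.007
```

```bash
python3 -c "
from ov import *
push(-59,27,.34);stat()
s=get_image('scene')
D=crop(s,250,130,100,150,5);cv2.imwrite('pics/p17.png',D[:,:])
"
```

```text
t 12.55 pos [ 0.7019 -0.007   0.3409] yhead 120.98 F [ 0.73 -0.23 -0.5 ] M [ 0.04 -0.   -0.01] open 0.007
d_xyz mm [15.3  0.2  0.9] rotvec [-0.    0.   -0.02]
t 12.55 phi -59.02 r 165.2 d 42.32 z 0.3409 Fx 0.57 Fy 0.51 Fz -0.50 Mz -0.01 open 0.007
```

View pics/p17.png

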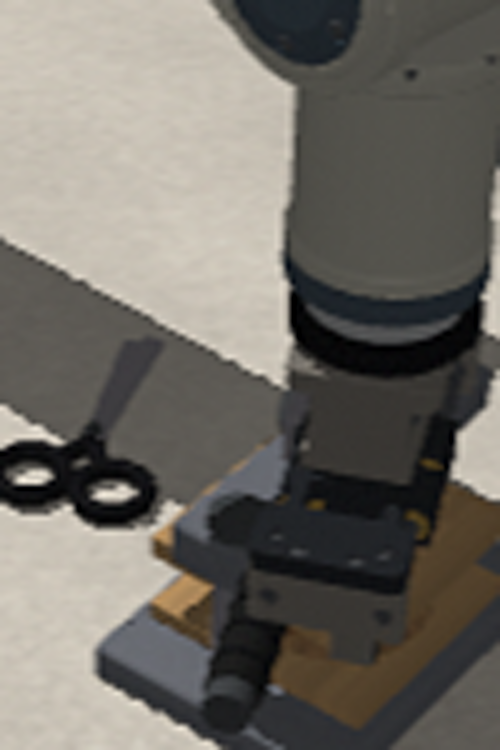

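Request:
{"name": "servo_tool", "arguments": {"xyz": [[8,0,0],[15,0,0],[15,0,0]], "rot": [[0,0,0],[0,0,0],[0,0,0]], "hand": [1,1,1]}}

```text
time_s: 12.85
position: [0.6877, -0.0155, 0.3418]
ee_rot: [[-0.858, -0.514, 0.001], [-0.514, 0.858, -0.0], [-0.001, -0.001, -1.0]]
contact_force: [-0.1, -0.7, 0.2]
opening: 0.004
```

```bash
python3 -c "
from ov import *
stat()
for st in (1,2,3):
  print([[round(-25*np.cos(a)+165*np.sin(a)+25,1),round(-25*np.sin(a)-165*np.cos(a)+165,1),round(np.degrees(a),2)] for a in np.radians(np.arange(1,9)*st*.5)])
"
```

```text
t 12.85 phi -59.04 r 165.1 d 25.85 z 0.3418 Fx 0.52 Fy -0.43 Fz 0.15 Mz -0.03 open 0.004
[[np.float64(1.4), np.float64(-0.2), np.float64(0.5)], [np.float64(2.9), np.float64(-0.4), np.float64(1.0)], [np.float64(4.3), np.float64(-0.6), np.float64(1.5)], [np.float64(5.8), np.float64(-0.8), np.float64(2.0)], [np.float64(7.2), np.float64(-0.9), np.float64(2.5)], [np.float64(8.7), np.float64(-1.1), np.float64(3.0)], [np.float64(10.1), np.float64(-1.2), np.float64(3.5)], [np.float64(11.6), np.float64(-1.3), np.float64(4.0)]]
[[np.float64(2.9), np.float64(-0.4), np.float64(1.0)], [np.float64(5.8), np.float64(-0.8), np.float64(2.0)], [np.float64(8.7), np.float64(-1.1), np.float64(3.0)], [np.float64(11.6), np.float64(-1.3), np.float64(4.0)], [np.float64(14.5), np.float64(-1.6), np.float64(5.0)], [np.float64(17.4), np.float64(-1.7), np.float64(6.0)], [np.float64(20.3), np.float64(-1.8), np.float64(7.0)], [np.float64(23.2), np.float64(-1.9), np.float64(8.0)]]
[[np.float64(4.3), np.float64(-0.6), np.float64(1.5)], [np.float64(8.7), np.float64(-1.1), np.float64(3.0)], [np.float64(13.0), np.float64(-1.5), np.float64(4.5)], [np.float64(17.4), np.float64(-1.7), np.float64(6.0)], [np.float64(21.8), np.float64(-1.9), np.float64(7.5)], [np.float64(26.1), np.float64(-1.9), np.float64(9.0)], [np.float64(30.5), np.float64(-1.8), np.float64(10.5)], [np.float64(34.9), np.float64(-1.6), np.float64(12.0)]]
```

Request:
{"name": "servo_tool", "arguments": {"xyz": [[2.9,-0.4,0],[5.8,-0.8,0],[8.7,-1.1,0],[11.6,-1.3,0],[14.5,-1.6,0],[17.4,-1.7,0],[20.3,-1.8,0],[23.2,-1.9,0]], "rot": [[0,0,1],[0,0,2],[0,0,3],[0,0,4],[0,0,5],[0,0,6],[0,0,7],[0,0,8]], "hand": [1,1,1,1,1,1,1,1]}}

```text
time_s: 13.52
position: [0.6696, -0.0285, 0.3403]
ee_rot: [[-0.921, -0.389, 0.0], [-0.389, 0.921, -0.0], [-0.0, -0.0, -1.0]]
contact_force: [1.7, 0.3, 0.5]
opening: 0.006
```

```bash
python3 -c "
from ov import *
stat()
t=get_image('top');s=get_image('scene')
D=crop(t,220,130,90,70,8);cv2.imwrite('pics/p18.png',D)
D=crop(s,250,150,100,120,6);cv2.imwrite('pics/p19.png',D)
"
```

```text
t 13.52 phi -67.12 r 164.8 d 27.03 z 0.3403 Fx 0.40 Fy 1.69 Fz 0.49 Mz -0.04 open 0.006
```

View pics/p18.png

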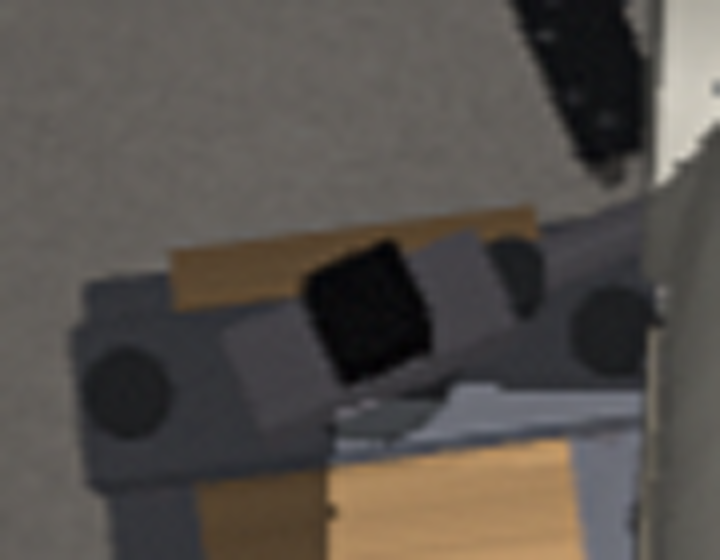

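View pics/p19.png

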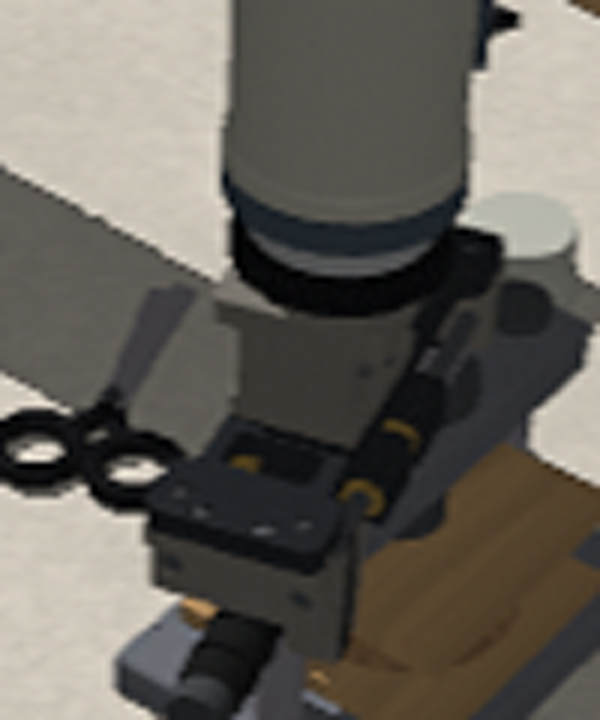

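Request:
{"name": "servo_tool", "arguments": {"xyz": [[2.9,-0.4,0],[5.8,-0.8,0],[8.7,-1.1,0],[11.6,-1.3,0],[14.5,-1.6,0],[17.4,-1.7,0],[20.3,-1.8,0],[20.3,-1.8,0]], "rot": [[0,0,1],[0,0,2],[0,0,3],[0,0,4],[0,0,5],[0,0,6],[0,0,7],[0,0,7]], "hand": [1,1,1,1,1,1,1,1]}}

```text
time_s: 14.28
position: [0.6512, -0.0382, 0.3403]
ee_rot: [[-0.962, -0.274, -0.0], [-0.274, 0.962, -0.0], [0.0, 0.0, -1.0]]
contact_force: [2.1, 0.5, -0.1]
opening: 0.004
```

```bash
python3 -c "
from ov import *
stat()"
```

```text
t 14.28 phi -74.12 r 164.5 d 26.60 z 0.3403 Fx 0.14 Fy 2.16 Fz -0.13 Mz -0.05 open 0.004
```

Request:
{"name": "servo_tool", "arguments": {"xyz": [[1.4,-0.2,0],[2.9,-0.4,0],[4.3,-0.6,0],[4.3,-0.6,0]], "rot": [[0,0,0.5],[0,0,1],[0,0,1.5],[0,0,1.5]], "hand": [1,1,1,1]}}

```text
time_s: 14.62
position: [0.6476, -0.0397, 0.3403]
ee_rot: [[-0.968, -0.249, -0.0], [-0.249, 0.968, -0.0], [0.0, -0.0, -1.0]]
contact_force: [1.2, -0.2, 0.2]
opening: 0.005
```

```bash
python3 -c "
from ov import *
stat()"
```

```text
t 14.62 phi -75.56 r 164.4 d 26.85 z 0.3403 Fx 0.50 Fy 1.08 Fz 0.23 Mz 0.00 open 0.005
```

Request:
{"name": "servo_tool", "arguments": {"xyz": [[1.4,-0.2,0],[2.9,-0.4,0],[4.3,-0.6,0],[4.3,-0.6,0]], "rot": [[0,0,0.5],[0,0,1],[0,0,1.5],[0,0,1.5]], "hand": [1,1,1,1]}}

```text
time_s: 14.95
position: [0.6435, -0.0414, 0.3402]
ee_rot: [[-0.975, -0.224, -0.0], [-0.224, 0.975, -0.0], [0.0, 0.0, -1.0]]
contact_force: [0.2, -0.8, 0.4]
opening: 0.005
```

Request:
{"name": "servo_tool", "arguments": {"xyz": [[1.4,-0.2,0],[2.9,-0.4,0],[4.3,-0.6,0],[4.3,-0.6,0]], "rot": [[0,0,0.5],[0,0,1],[0,0,1.5],[0,0,1.5]], "hand": [1,1,1,1]}}

```text
time_s: 15.28
position: [0.6394, -0.043, 0.3403]
ee_rot: [[-0.98, -0.198, -0.0], [-0.198, 0.98, -0.0], [0.0, 0.0, -1.0]]
contact_force: [0.7, -0.3, 0.3]
opening: 0.007
```

Request:
{"name": "servo_tool", "arguments": {"xyz": [[1.4,-0.2,0],[2.9,-0.4,0],[4.3,-0.6,0],[4.3,-0.6,0]], "rot": [[0,0,0.5],[0,0,1],[0,0,1.5],[0,0,1.5]], "hand": [1,1,1,1]}}

```text
time_s: 15.62
position: [0.6353, -0.0444, 0.3403]
ee_rot: [[-0.985, -0.172, -0.0], [-0.172, 0.985, -0.0], [0.0, 0.0, -1.0]]
contact_force: [0.7, 0.1, 0.4]
opening: 0.005
```

```bash
python3 -c "
from ov import *
stat()
t=get_image('top')
D=crop(t,220,130,90,70,8);cv2.imwrite('pics/p20.png',D)"
```

```text
t 15.62 phi -80.07 r 164.3 d 26.80 z 0.3403 Fx 0.03 Fy 0.67 Fz 0.40 Mz 0.01 open 0.005
```

View pics/p20.png

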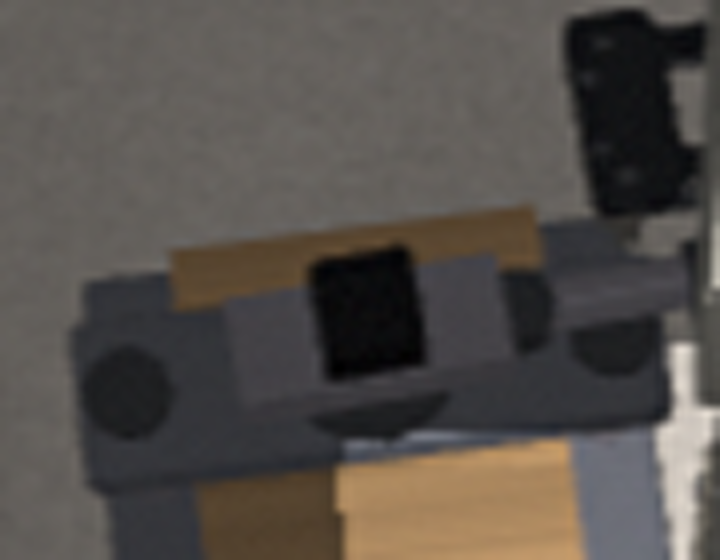

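Request:
{"name": "servo_tool", "arguments": {"xyz": [[1.4,-0.2,0],[2.9,-0.4,0],[4.3,-0.6,0],[4.3,-0.6,0]], "rot": [[0,0,0.5],[0,0,1],[0,0,1.5],[0,0,1.5]], "hand": [1,1,1,1]}}

```text
time_s: 16.0
position: [0.6312, -0.0457, 0.3403]
ee_rot: [[-0.989, -0.147, -0.0], [-0.147, 0.989, -0.0], [0.0, 0.0, -1.0]]
contact_force: [0.6, 0.7, 0.1]
opening: 0.004
```

Request:
{"name": "servo_tool", "arguments": {"xyz": [[1.4,-0.2,0],[2.9,-0.4,0],[4.3,-0.6,0],[4.3,-0.6,0]], "rot": [[0,0,0.5],[0,0,1],[0,0,1.5],[0,0,1.5]], "hand": [1,1,1,1]}}

```text
time_s: 16.33
position: [0.627, -0.047, 0.3403]
ee_rot: [[-0.993, -0.121, -0.0], [-0.121, 0.993, -0.0], [0.0, -0.0, -1.0]]
contact_force: [0.7, 0.0, 0.7]
opening: 0.007
```

Request:
{"name": "servo_tool", "arguments": {"xyz": [[1.4,-0.2,0],[2.9,-0.4,0],[4.3,-0.6,0],[4.3,-0.6,0]], "rot": [[0,0,0.5],[0,0,1],[0,0,1.5],[0,0,1.5]], "hand": [1,1,1,1]}}

```text
time_s: 16.67
position: [0.6228, -0.0481, 0.3402]
ee_rot: [[-0.996, -0.095, -0.0], [-0.095, 0.996, -0.0], [0.0, -0.0, -1.0]]
contact_force: [0.9, 0.1, -0.2]
opening: 0.007
```

Request:
{"name": "servo_tool", "arguments": {"xyz": [[1.4,-0.2,0],[2.9,-0.4,0],[4.3,-0.6,0],[4.3,-0.6,0]], "rot": [[0,0,0.5],[0,0,1],[0,0,1.5],[0,0,1.5]], "hand": [1,1,1,1]}}

```text
time_s: 17.0
position: [0.6186, -0.049, 0.3403]
ee_rot: [[-0.998, -0.069, -0.0], [-0.069, 0.998, -0.0], [0.0, -0.0, -1.0]]
contact_force: [1.4, -1.0, 0.9]
opening: 0.005
```

Request:
{"name": "servo_tool", "arguments": {"xyz": [[1.4,-0.2,0],[2.9,-0.4,0],[4.3,-0.6,0],[4.3,-0.6,0]], "rot": [[0,0,0.5],[0,0,1],[0,0,1.5],[0,0,1.5]], "hand": [1,1,1,1]}}

```text
time_s: 17.33
position: [0.6144, -0.05, 0.3403]
ee_rot: [[-0.999, -0.042, -0.0], [-0.042, 0.999, -0.0], [0.0, -0.0, -1.0]]
contact_force: [0.6, -1.2, -0.9]
opening: 0.005
```

```bash
python3 -c "
from ov import *
stat()
t=get_image('top')
D=crop(t,220,130,90,70,8);cv2.imwrite('pics/p21.png',D)"
```

```text
t 17.33 phi -87.57 r 164.0 d 26.83 z 0.3403 Fx 1.26 Fy 0.50 Fz -0.88 Mz 0.02 open 0.005
```

View pics/p21.png

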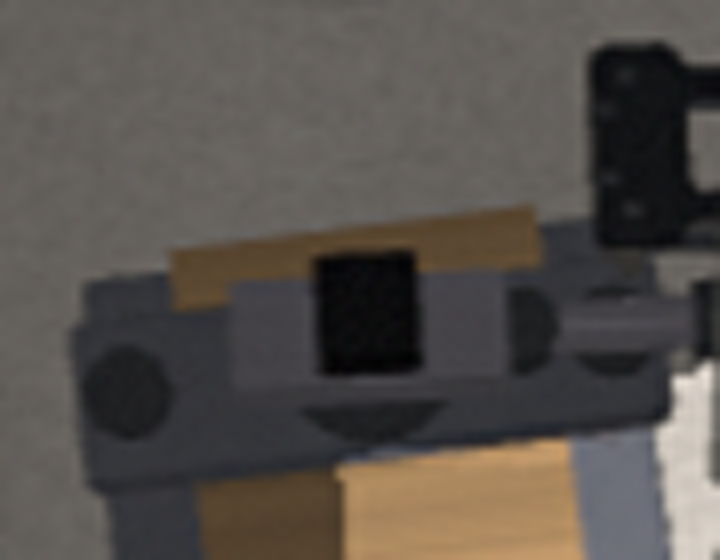

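Request:
{"name": "servo_tool", "arguments": {"xyz": [[1.4,-0.2,0],[2.9,-0.4,0],[4.3,-0.6,0],[4.3,-0.6,0]], "rot": [[0,0,0.5],[0,0,1],[0,0,1.5],[0,0,1.5]], "hand": [1,1,1,1]}}

```text
time_s: 17.72
position: [0.6101, -0.0507, 0.3403]
ee_rot: [[-1.0, -0.016, -0.0], [-0.016, 1.0, -0.0], [0.0, -0.0, -1.0]]
contact_force: [0.9, -0.8, 0.1]
opening: 0.006
```

Request:
{"name": "servo_tool", "arguments": {"xyz": [[1.4,-0.2,0],[2.9,-0.4,0],[4.3,-0.6,0],[4.3,-0.6,0]], "rot": [[0,0,0.5],[0,0,1],[0,0,1.5],[0,0,1.5]], "hand": [1,1,1,1]}}

```text
time_s: 18.05
position: [0.6058, -0.0514, 0.3403]
ee_rot: [[-1.0, 0.01, -0.0], [0.01, 1.0, -0.0], [0.0, -0.0, -1.0]]
contact_force: [-0.1, -0.8, 0.1]
opening: 0.008
```

Request:
{"name": "servo_tool", "arguments": {"xyz": [[1.4,-0.2,0],[2.9,-0.4,0],[4.3,-0.6,0],[4.3,-0.6,0]], "rot": [[0,0,0.5],[0,0,1],[0,0,1.5],[0,0,1.5]], "hand": [1,1,1,1]}}

```text
time_s: 18.38
position: [0.6017, -0.0519, 0.3403]
ee_rot: [[-0.999, 0.036, 0.0], [0.036, 0.999, -0.0], [-0.0, 0.0, -1.0]]
contact_force: [1.5, 0.1, -0.9]
opening: 0.005
```

Request:
{"name": "servo_tool", "arguments": {"xyz": [[1.4,-0.2,0],[2.9,-0.4,0],[4.3,-0.6,0],[4.3,-0.6,0]], "rot": [[0,0,0.5],[0,0,1],[0,0,1.5],[0,0,1.5]], "hand": [1,1,1,1]}}

```text
time_s: 18.72
position: [0.5985, -0.0523, 0.3408]
ee_rot: [[-0.998, 0.062, 0.004], [0.062, 0.998, -0.0], [-0.004, 0.0, -1.0]]
contact_force: [8.8, 0.7, -3.6]
opening: 0.003
```

```bash
python3 -c "
from ov import *
stat()
t=get_image('top')
D=crop(t,220,130,90,70,8);cv2.imwrite('pics/p22.png',D)"
```

```text
t 18.72 phi -93.58 r 163.7 d 28.19 z 0.3408 Fx -1.21 Fy 8.72 Fz -3.63 Mz -0.07 open 0.003
```

View pics/p22.png

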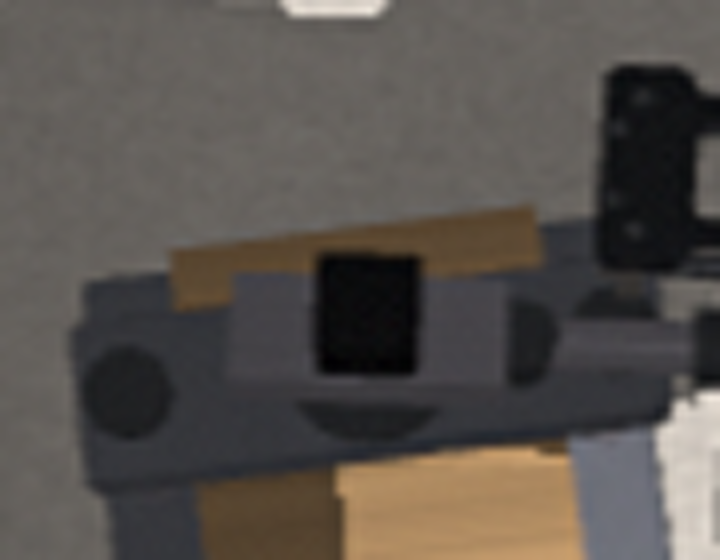

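Request:
{"name": "servo_tool", "arguments": {"xyz": [[1,-0.1,0.3],[2,-0.2,0.5],[2,-0.2,0.5]], "rot": [[0,0,0.4],[0,0,0.8],[0,0,0.8]], "hand": [1,1,1]}}

```text
time_s: 19.02
position: [0.597, -0.0525, 0.3406]
ee_rot: [[-0.997, 0.076, 0.006], [0.076, 0.997, -0.0], [-0.006, 0.0, -1.0]]
contact_force: [9.1, -0.7, -2.5]
opening: 0.01
```

```bash
python3 -c "
from ov import *
stat()"
```

```text
t 19.02 phi -94.37 r 163.6 d 28.92 z 0.3406 Fx -0.03 Fy 9.16 Fz -2.51 Mz 0.02 open 0.010
```

Request:
{"name": "servo_tool", "arguments": {"xyz": [[1,-0.1,0.2],[2,-0.2,0.3],[3,-0.2,0.3],[3,-0.2,0.3]], "rot": [[0,0,0.3],[0,0,0.6],[0,0,1],[0,0,1]], "hand": [1,1,1,1]}}

```text
time_s: 19.35
position: [0.5944, -0.0526, 0.3407]
ee_rot: [[-0.996, 0.094, 0.007], [0.094, 0.996, -0.001], [-0.007, -0.0, -1.0]]
contact_force: [11.2, -1.6, -2.7]
opening: 0.006
```

```bash
cat >> h.py <<'E'
def tip():
    o=get_obs();q=o["position"]+o["ee_rot"][:,2]*.176
    print("tip",q.round(5))
E
python3 -c "
from ov import *
stat();tip()"
```

```text
t 19.35 phi -95.37 r 163.4 d 29.19 z 0.3407 Fx 0.52 Fy 11.32 Fz -2.68 Mz 0.05 open 0.006
tip [ 0.59564 -0.0528   0.16466]
```

Request:
{"name": "servo_tool", "arguments": {"xyz": [[1,-0.1,0.2],[2,-0.2,0.2],[2,-0.2,0.2]], "rot": [[0,0,0.3],[0,0,0.6],[0,0,0.6]], "hand": [1,1,1]}}

```text
time_s: 19.6
position: [0.5924, -0.0528, 0.3406]
ee_rot: [[-0.995, 0.104, 0.007], [0.104, 0.995, -0.001], [-0.007, -0.0, -1.0]]
contact_force: [11.4, -3.1, -1.1]
opening: 0.005
```

```bash
python3 -c "
from ov import *
stat();tip()"
```

```text
t 19.60 phi -95.96 r 163.5 d 28.95 z 0.3406 Fx 1.93 Fy 11.71 Fz -1.07 Mz 0.06 open 0.005
tip [ 0.59373 -0.05296  0.16456]
```

Request:
{"name": "servo_tool", "arguments": {"xyz": [[1,-0.1,0],[2,-0.2,0],[2,-0.2,0]], "rot": [[0,0,0.3],[0,0,0.6],[0,0,0.6]], "hand": [1,1,1]}}

```text
time_s: 19.85
position: [0.59, -0.0529, 0.3404]
ee_rot: [[-0.993, 0.114, 0.006], [0.114, 0.993, -0.001], [-0.006, -0.001, -1.0]]
contact_force: [8.3, -3.5, -0.8]
opening: 0.004
```

```bash
python3 -c "
from ov import *
stat();tip()"
```

```text
t 19.85 phi -96.55 r 163.5 d 28.23 z 0.3404 Fx 2.54 Fy 8.67 Fz -0.83 Mz 0.01 open 0.004
tip [ 0.591   -0.0531   0.16438]
```

Request:
{"name": "servo_tool", "arguments": {"xyz": [[1,-0.1,0],[2,-0.2,0],[2,-0.2,0]], "rot": [[0,0,0.3],[0,0,0.6],[0,0,0.6]], "hand": [1,1,1]}}

```text
time_s: 20.1
position: [0.5871, -0.0529, 0.34]
ee_rot: [[-0.992, 0.124, 0.003], [0.124, 0.992, -0.001], [-0.003, -0.001, -1.0]]
contact_force: [3.9, -3.5, 1.0]
opening: 0.007
```

```bash
python3 -c "
from ov import *
stat();tip()
t=get_image('top')
D=crop(t,220,130,90,70,8);cv2.imwrite('pics/p23.png',D)
s=get_image('scene')
D=crop(s,220,150,120,130,5);cv2.imwrite('pics/p24.png',D)"
```

```text
t 20.10 phi -97.15 r 163.6 d 27.10 z 0.3400 Fx 2.97 Fy 4.28 Fz 0.99 Mz 0.08 open 0.007
tip [ 0.58765 -0.05313  0.16404]
```

View pics/p23.png

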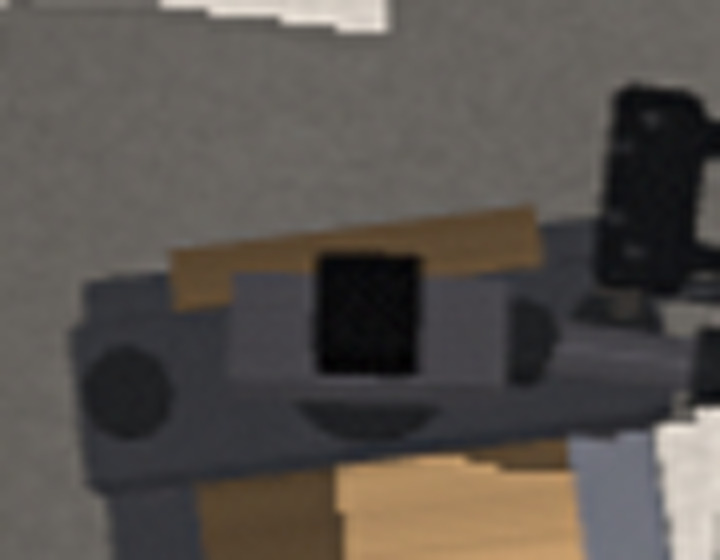

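View pics/p24.png

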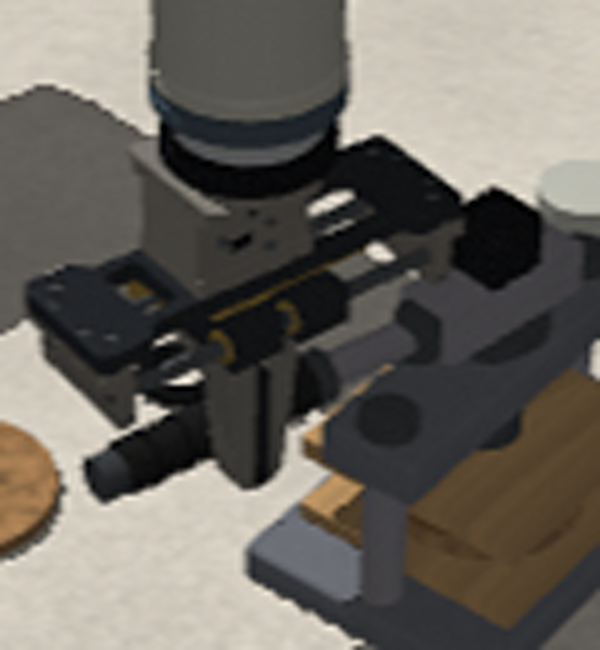

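Request:
{"name": "servo_tool", "arguments": {"xyz": [[-2.5,0,0],[-5,0,0],[-7.5,0,0],[-10,0,0],[-12.5,0,0],[-15,0,0],[-20,0,0],[-30,0,0]], "rot": [[0,0,-0.5],[0,0,-1],[0,0,-1.5],[0,0,-2],[0,0,-2.5],[0,0,-3],[0,0,-3],[0,0,-3]], "hand": [1,1,1,1,1,1,1,1]}}

```text
time_s: 20.87
position: [0.6156, -0.0561, 0.3389]
ee_rot: [[-0.997, 0.072, -0.002], [0.072, 0.997, 0.0], [0.002, -0.0, -1.0]]
contact_force: [0.0, -0.6, 0.0]
opening: 0.001
```

Request:
{"name": "servo_tool", "arguments": {"xyz": [[-15,0,0],[-30,0,0],[-30,0,-40],[-30,0,-80],[-30,0,-120],[-30,0,-160],[-30,0,-180],[-30,0,-180]], "rot": [[0,0,0],[0,0,0],[0,0,0],[0,0,0],[0,0,0],[0,0,0],[0,0,0],[0,0,0]], "hand": [1,1,1,1,1,1,1,1]}}

```text
time_s: 21.53
position: [0.647, -0.0585, 0.5252]
ee_rot: [[-0.997, 0.072, 0.008], [0.072, 0.997, -0.001], [-0.008, -0.0, -1.0]]
contact_force: [-0.1, -0.6, 0.4]
opening: 0.005
```

```bash
python3 -c "
from ov import *
stat()
t=get_image('top');s=get_image('scene')
pw=[.5806,.1128,np.radians(-91)]
D=crop(t,220,130,120,90,6);cv2.imwrite('pics/p25.png',D)
D=crop(s,220,150,120,130,5);wrench(D,s,pw,[220,150],5,.149);cv2.imwrite('pics/p26.png',D)
delta([.35,-.25,.5],90)"
```

```text
t 21.53 phi -94.14 r 166.0 d 78.65 z 0.5252 Fx 0.64 Fy -0.05 Fz 0.44 Mz 0.02 open 0.005
t 21.6333 pos [ 0.6463 -0.0584  0.5196] yhead 85.86 F [ 1.47  0.15 -1.35] M [-0.02 -0.03 -0.02] open 0.003
d_xyz mm [ 281.7 -212.5   19.4] rotvec [-0.01  0.04 -4.14]
```

View pics/p25.png

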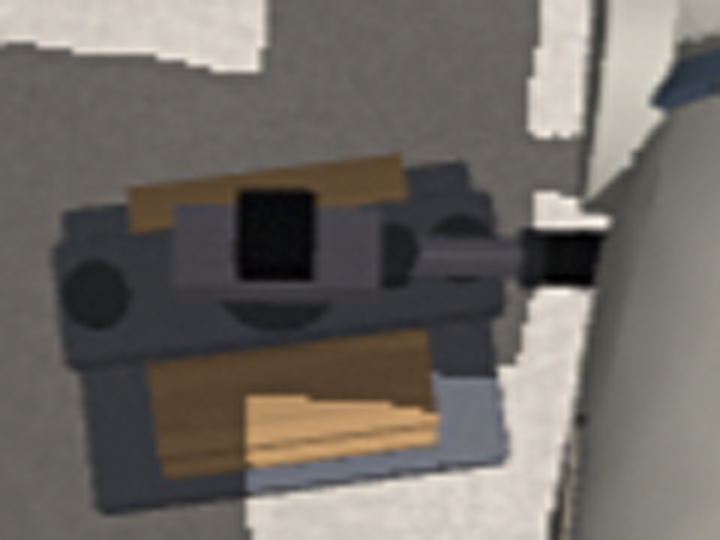

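View pics/p26.png

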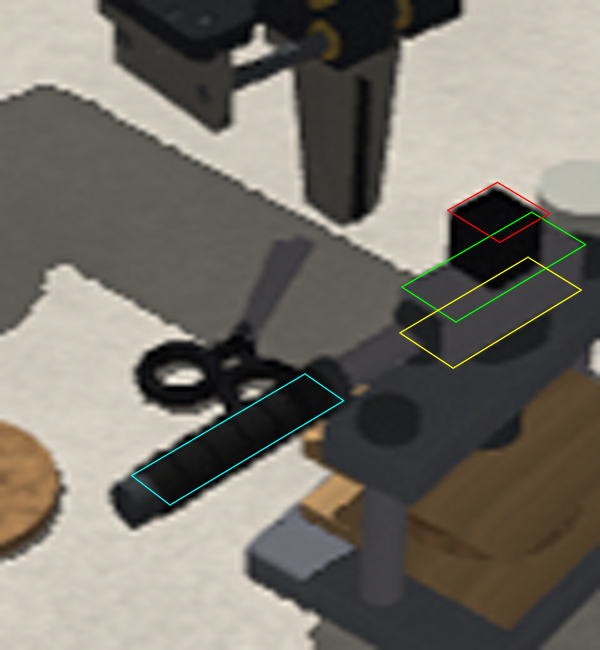

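Request:
{"name": "servo_tool", "arguments": {"xyz": [[20,-35,-10],[40,-70,-10],[60,-105,-10],[80,-140,-10],[100,-175,-10],[120,-210,-10],[120,-210,-10],[120,-210,-10]], "rot": [[0,0,0],[0,0,0],[0,0,0],[0,0,0],[0,0,0],[0,0,0],[0,0,0],[0,0,0]], "hand": [1,1,1,1,1,1,1,1]}}

```text
time_s: 22.3
position: [0.5102, -0.2606, 0.5274]
ee_rot: [[-0.997, 0.076, -0.003], [0.076, 0.997, 0.002], [0.003, 0.001, -1.0]]
contact_force: [0.5, -1.5, 0.2]
opening: 0.005
```

Request:
{"name": "servo_tool", "arguments": {"xyz": [[0,-40,0],[0,-80,0],[0,-80,0],[0,-80,0]], "rot": [[0,0,0],[0,0,0],[0,0,0],[0,0,0]], "hand": [1,1,1,1]}}

```text
time_s: 22.63
position: [0.5062, -0.3394, 0.5274]
ee_rot: [[-0.997, 0.073, -0.002], [0.073, 0.997, 0.002], [0.002, 0.002, -1.0]]
contact_force: [0.7, 1.3, 0.7]
opening: 0.009
```

```bash
python3 -c "
from ov import *
stat()
t=get_image('top');s=get_image('scene')
pw=[.5806,.1128,np.radians(-91)]
D=crop(t,180,130,190,140,4);cv2.imwrite('pics/p27.png',D)
cv2.imwrite('pics/p28.png',crop(s,0,0,560,420,1))
E=crop(s,220,150,150,120,5);cv2.imwrite('pics/p29.png',E)"
```

```text
t 22.63 phi -94.20 r 456.5 d -41.12 z 0.5274 Fx -1.32 Fy 0.56 Fz 0.74 Mz -0.04 open 0.009
```

View pics/p27.png

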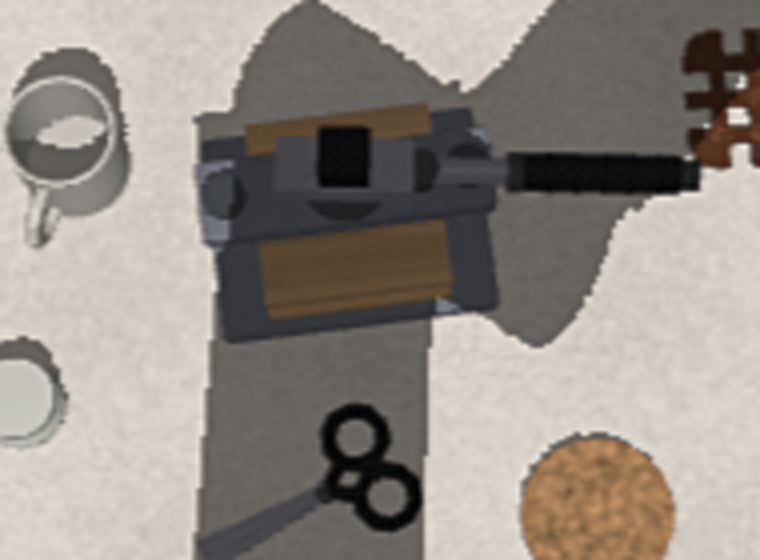

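View pics/p28.png

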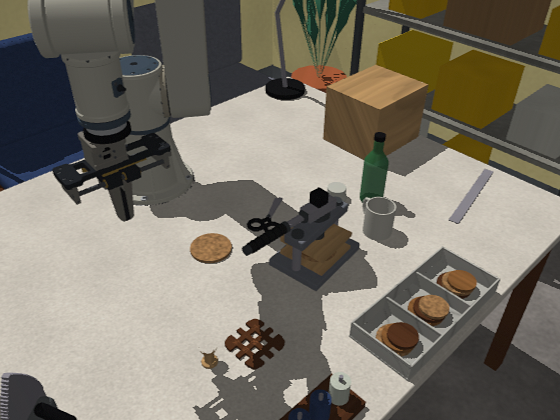

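View pics/p29.png

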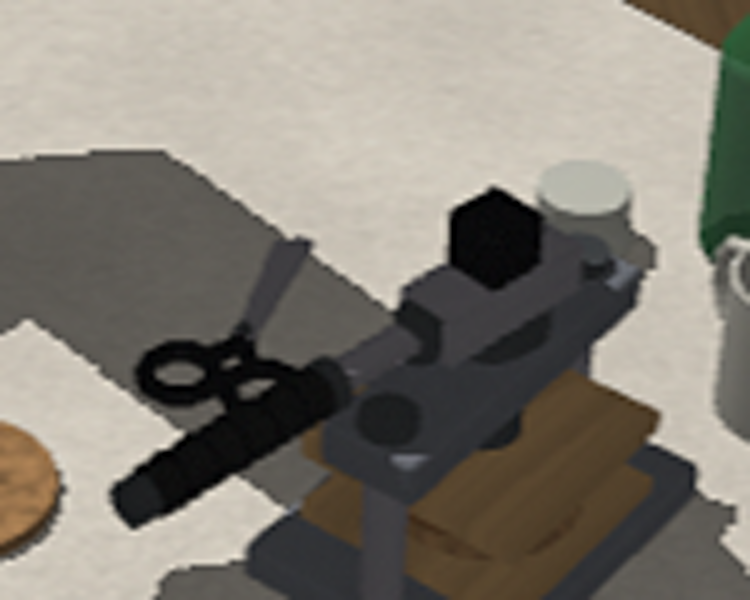

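```bash
python3 -c "
from bench import *
print(close_job()); "
```

```text
the job is handed in; nothing more can be done
None
```

The wrench is on the tightened screw and the job is handed in at about 23 s of the 61 s allowed; no verdict is reported.

- **Seating:** I lowered the wrench over the cross bar. The tool stopped at z 0.3706 m, against 0.3707 m predicted for fully home. The peak downward push was about 10 N.
- **Tightening:** I let go of the knob and pushed the grip clockwise with the closed fingers. The screw turned about 32–34° before it went tight.
- **Click:** The force rose to about 11.7 N and then fell to about 4.3 N. I stopped there and backed off slowly. The grip had given way an estimated 12–14 mm, against the 8 mm needed and the 22 mm limit. That figure comes from finger travel and force, since nothing reads the give directly.
- **Last checks:** In both pictures the head lies flat on the collar and the handle looks straight, with head and handle edges within about 0.2° of each other in the top view. The bystanders I could see (mug, jar, bottle, scissors and both badges) look unmoved by eye. The arm was clear of everything, and its force reading was down to noise.

**Mismatch and gaps:**
- The two cameras disagreed by 2–4 mm sideways on the absolute positions, so I aimed for the average and seated the wrench by feel.
- I did not measure the wrench's tilt on the bar, only judged it level by eye.
- I never clearly identified the spool, so I did not check it separately.

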